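# Weigh out a set of brass knobs on the spring scale

### The arm

A 6-joint arm with a two-finger parallel gripper is mounted at the origin on the work surface. World frame = base frame: x ahead of the robot, y to its left, z up, the work surface at z = 0. Lengths are in mm, angles in rad, forces in N, time in s.
With the tool pointing down it reaches from about 325 to 750 mm from the base axis. Payload 7.6 kg.
Tool frame: the origin (TCP) lies on the centre line of the jaws, within the pads' length; the fingertips stand 17 mm ahead of it and the grasp point (between the pads) lies 2 mm behind it; z points along the fingers, y is the direction in which the jaws open and shut (so a half turn about z gives the same grasp; the last joint's range is limited). The gripper opens to 85 mm and grips with 20 to 120 N. Pads are 22 mm wide; open, the fingers measure 114 mm over their backs; the gripper's body (76 mm by 85 mm) begins 54 mm behind the grasp point. The pads swing forward as they close: fully open they stand 13 mm farther back than shut.
Start: joints at [1.182, 0.052, 1.401, -0, 1.689, -0.07], TCP at [164.533, 498.571, 248.323] pointing down, gripper open.
Joint ranges: [-2.9, 2.9], [-0.91, 2.17], [0.12, 2.37], [-1.06, 4.2], [0.26, 2.73], [-2.93, 2.93]. Speed limits (rad/s): [2.57, 2.57, 3.01, 3.14, 3.14, 3.14].

### API

Orientations are given as a 3x3 rotation matrix whose columns are the frame's x, y, z axes.
In Python, from station import env gives the robot as it stands. The module is installed in compiled form; this text tells all that it offers.
- The arm moves only by the tool play_rows, never from a script. Its argument "series" is a list of rows, each an object of numbers: "dx", "dy", "dz": the shift along the tool's x, y, z in cm; "yaw": the turn about the tool's z in rad. A call has exactly 8 rows; each row is the pose to reach, as a shift and turn from the pose measured when the call began, along the tool's axes at that moment; what a row does not reach only later rows make up. A row lasts 1/12 s, in which the tool goes at most 41.7 mm and 7.16 degrees, less where a joint would pass 70% of its speed; a pose out of reach is approached as far as the arm can. A call with a gripper value outside its range is refused whole. "gripper" is the gripper's target within -1 to 1 (shut at 1, half-way at 0, fully open at -1), set as the call begins (left out, the last holds). The fingers move at their own pace and stop on an object; the grip force is fixed at half the most. Time passes only in rows, so rows that repeat a pose let the fingers close, or fill a call up. It gives the time, the measured TCP pose, the force and the opening at its end, in the units of the state.
- env.sense(): the state, without advancing time (a new reading comes with each control period).
- env.grab_frame(name): name is "scene" or "top"; returns the picture (420x560x3 uint8, red, green, blue); there is no depth.
- env.calibration(name): a dict with "fx", "fy", "cx", "cy" (pixels), "extrinsics" (4x4, takes a point from world to camera coordinates). Camera axes: x right, y up, looking along -z (the intrinsics and any distortion apply to the point x, -y, -z); pixel columns grow to the right and rows downward; lengths in mm; the calibration is good to about 2 mm. A picture is of the moment at which its call begins. calibration takes no time and is no camera call.
- env.close_job(): hands the job in, once; it reports no verdict.
Trained networks look in the newest picture that a camera, given by its name, has taken for a name from the list of things; names that differ only in an ending like _2 or _b are one class to them, and where a whole thing is asked for, a point or a joint stands for the part that bears it (a point fixed in the world has none). Each returns a list of dicts, best first, with "score" (0 to 1); they miss things now and then, are a little off and sometimes report something else, mostly with a low value. They report only what shows in the picture. A call takes as long as a camera call. They do not tell look-alikes from the thing itself.
- env.boxes_of(label, camera): "point" ([x, y, z] in mm, in the coordinates of the camera as it stood for that picture, good to about 4 mm: the middle of the surface that is visible of it).
The state is a dict: "time_s": time; "q": joint angles; "joint_velocities": joint speeds; "joint_efforts": joint torques, N m; "eef_pos": TCP position; "ee_rot": TCP orientation; "ft_force": force on the tool from outside, world axes, zero at the start; "wrist_torque": the same for the moment, N m; "finger_gap": finger opening in mm.
Only numpy, scipy, OpenCV 4.12 (cv2) and the standard library are available. Lean on these libraries where they do the work, as an engineer would, in place of code of your own. Each camera call takes 0.05 s, during which the arm holds its last target.

### The job

Take the dark wooden offcut off the scale pan and lay it flat in the plywood tray. Then pick up the scoop and tip all six brass knobs into the hanging pan, so that their weight alone brings it down onto its stop, and stand the empty scoop back upright on the bench. Leave the glue bottle, the furniture leg and the brush where they are.

Things in the scene. Friction and masses are not known exactly. Their poses are not given: they have to be found in the camera images.
- scale: Fixed grey batch scale; origin on the bench straight below the pan's middle; its own -x side is the open front, facing roughly to the robot. Base plate 240 x 170 x 18 mm (own x -100 to +140). Upright column 30 x 36 mm at own x +118 mm, 390 mm high. It carries the head and the spring-hung pan.
- scale_head (a point): Centre of the underside of the scale's head, 370 mm above the bench, over the pan: a block 105 mm (own x +30 to +135 from the scale's origin) x 60 mm wide, 50 mm high. Axes as the scale's. A collar and the spring hang from it at own x +55 mm.
- pan (a joint): Height of the spring-hung pan: 0 = up (empty), grows as it sinks, 0.022 m = fully down on the rubber hard stop. The spring holds it at 0 up to about 60 g of load, then it sinks evenly and rests on the stop from about 183 g on. It stays level.
- pan_in (a point): Middle of the inner floor of the square aluminium pan, 62 mm above the bench when up; axes as the scale's. Inside 130 x 130 mm, walls 4 mm thick, 43 mm high above this floor. A 6 mm wire rises from the left and right walls (own x +30, y +-68 mm), leaning back to own x +55 mm, 200 mm above this floor, then both slant in to the hanging rod; the front is open.
- strip: Dark wooden offcut 160 mm long (own x) x 22 mm wide (y) x 30 mm high (z), about 56 g, origin at the centre of its underside. At the start it lies across the front and back rims of the pan, about front to back.
- strip_center (a point): Centre of the offcut, 15 mm above its underside as it lies at the start; axes as the offcut's.
- tray: Fixed shallow plywood offcut tray 210 mm (own x) x 110 mm (y) outside, walls 5 mm thick, rim 18 mm above the bench, inner floor 5 mm above it. Origin: centre of its underside on the bench.
- scoop: Loose blue sheet-metal scoop, 130 g, standing on the bench; origin on its underside, own +x the pouring end. Inside 50 mm wide; flat floor 3 mm thick from x -50 to +20 mm, then a ramp rising 15 degrees to the lip; side walls 38 mm high, 3 mm thick; back wall at x -53 mm. Pitched nose-down by 40 to 60 degrees, the knobs roll out.
- scoop_lip (a point): Middle of the scoop's open pouring lip, at (68, 0, 14) mm in the scoop's frame; axes as the scoop's.
- scoop_grip (a point): Good point to hold the scoop's handle, at (-98, 0, 73) mm in its frame; axes as the scoop's. Wooden handle behind the back wall, 14 mm thick (own y, the way to close on it), 28 mm wide, 100 mm long, leaning back (towards -x) 40 degrees from vertical, centre line from (-55, 0, 22) to (-119, 0, 99) mm.
- glue: Bystander: white glue bottle with orange cap, 56 mm diameter, 160 mm tall, origin at the centre of its underside.
- leg: Bystander: pale tapered wooden furniture leg standing upright, 48 mm diameter at the top, 28 mm at the foot, 130 mm tall, origin at the centre of its underside.
- brush: Bystander: glue brush 160 mm long lying on the bench between robot and scale, low, along its own x.
- knob0_center (a point): Centre of brass ball knob 0: a 20 mm ball, 33 to 40 g. All six lie in the scoop at the start.
- knob1_center (a point): Centre of brass ball knob 1: a 20 mm ball, 33 to 40 g. All six lie in the scoop at the start.
- knob2_center (a point): Centre of brass ball knob 2: a 20 mm ball, 33 to 40 g. All six lie in the scoop at the start.
- knob3_center (a point): Centre of brass ball knob 3: a 20 mm ball, 33 to 40 g. All six lie in the scoop at the start.
- knob4_center (a point): Centre of brass ball knob 4: a 20 mm ball, 33 to 40 g. All six lie in the scoop at the start.
- knob5_center (a point): Centre of brass ball knob 5: a 20 mm ball, 33 to 40 g. All six lie in the scoop at the start.
Things that resemble listed ones, but are neither listed nor needed, are in the scene too. Leave any orange look-alike of the strip alone.

How it is judged (in metres and radians):
On the way, in this order (a step that is already met when the one before it is completed fails the run):
1. the offcut lies let go in the tray (x of strip_center in the frame of tray between -0.035 and 0.035 m and y of strip_center in the frame of tray between -0.045 and 0.045 m and z of strip_center in the frame of tray between 0.005 and 0.026 m and contact force between the fingers and strip below 0.3 N and linear speed of strip below 0.03 m/s), for 0.2 s.
2. all six knobs are in the pan and their weight alone holds it down on the stop (horizontal distance between each of knob0_center, knob1_center, knob2_center, knob3_center, knob4_center, knob5_center and pan_in below 0.085 m and z of knob0_center in the frame of pan_in between 0 and 0.04 m and z of knob1_center in the frame of pan_in between 0 and 0.04 m and z of knob2_center in the frame of pan_in between 0 and 0.04 m and z of knob3_center in the frame of pan_in between 0 and 0.04 m and z of knob4_center in the frame of pan_in between 0 and 0.04 m and z of knob5_center in the frame of pan_in between 0 and 0.04 m and value of joint pan above 0.0205 m and contact force between each of the fingers, the arm, scoop and scale below 0.5 N), for 0.3 s.
At the end, for the whole second after the job is handed in: All six knobs are in the pan, below its rim; the pan is still, within 1.5 mm of its stop; the offcut lies flat in the tray, centre within 35 mm lengthwise and 45 mm crosswise of its middle; the scoop stands upright (0.1 rad) on the bench (8 mm); all at rest (horizontal distance between each of knob0_center, knob1_center, knob2_center, knob3_center, knob4_center, knob5_center and pan_in below 0.085 m and z of knob0_center in the frame of pan_in between 0 and 0.04 m and z of knob1_center in the frame of pan_in between 0 and 0.04 m and z of knob2_center in the frame of pan_in between 0 and 0.04 m and z of knob3_center in the frame of pan_in between 0 and 0.04 m and z of knob4_center in the frame of pan_in between 0 and 0.04 m and z of knob5_center in the frame of pan_in between 0 and 0.04 m and value of joint pan above 0.0205 m and x of strip_center in the frame of tray between -0.035 and 0.035 m and y of strip_center in the frame of tray between -0.045 and 0.045 m and z of strip_center in the frame of tray between 0.005 and 0.026 m and linear speed of each of strip, scoop below 0.02 m/s and angle between scoop's own z axis and vertical below 0.1 rad and height (world z) of scoop between -0.004 and 0.008 m and velocity of joint pan between -0.01 and 0.01 m/s); the robot touches nothing.
It fails at once if the glue bottle is moved by more than 30 mm or tipped over (distance of glue from where it was at the start of the episode above 0.03 m or angle between glue's own z axis and vertical above 0.5 rad).
It fails at once if the furniture leg is moved by more than 30 mm or tipped over (distance of leg from where it was at the start of the episode above 0.03 m or angle between leg's own z axis and vertical above 0.5 rad).
It fails at once if the brush is moved by more than 30 mm or tipped over (distance of brush from where it was at the start of the episode above 0.03 m).
It also fails if it takes over 72 s, if anything falls off the work surface, if the arm or the gripper's body presses on something with over 40 N, if the wrist force passes 120 N, or if a joint passes its speed limit or range.

## Working session

There is one attempt and no reset: what is moved stays moved. The work goes in short steps, Python scripts to look and compute and a tool call to move; the robot and the scene stay as the last step left them, time stands still between calls to the robot, and variables do not carry over. Pictures are saved under pics/ and viewed, and the job is handed in when it is done.

Besides the shell and the picture viewer there is one more tool, called after "Call:" in YAML: its name, and indented under it one key for each argument. play_rows: Moves the arm, as the interface text tells. Its arguments: {"type":"object","properties":{"series":{"type":"array"},"gripper":{"type":"number"}},"required":["series"]}

```bash
mkdir -p pics; python3 - <<'E'
from station import env
import cv2,numpy as np
s=env.sense(); print({k:np.round(v,3).tolist() for k,v in s.items()})
for n in("scene","top"):
    f=env.grab_frame(n); cv2.imwrite(f"pics/{n}0.png",f[:,:,::-1]); c=env.calibration(n); print(n,{k:np.round(v,3).tolist() for k,v in c.items()})
for l in ["scale","pan_in","strip","tray","scoop","glue","leg","brush","knob0_center"]:
  for n in("top","scene"):
    E=np.array(env.calibration(n)["extrinsics"]); 
    for d in env.boxes_of(l,n)[:6]:
        p=np.linalg.inv(E)@np.r_[d["point"],1]; print(l,n,round(d["score"],2),p[:3].round())
E
```

```text
{'time_s': 0.0, 'q': [1.182, 0.053, 1.402, 0.0, 1.689, -0.07], 'joint_velocities': [-0.001, 0.0, -0.001, -0.0, 0.001, 0.001], 'joint_efforts': [0.001, -38.167, -36.019, 0.0, 0.006, 0.0], 'eef_pos': [164.422, 498.292, 247.462], 'ee_rot': [[-0.95, 0.313, -0.001], [0.313, 0.95, -0.001], [0.0, -0.002, -1.0]], 'ft_force': [-0.012, 0.716, 1.263], 'wrist_torque': [0.006, 0.002, -0.007], 'finger_gap': 84.929}
scene {'fx': 495.641, 'fy': 495.641, 'cx': 277.369, 'cy': 214.085, 'extrinsics': [[0.78, 0.626, -0.014, -409.344], [-0.455, 0.583, 0.673, 116.184], [0.429, -0.519, 0.739, -1681.447], [0.0, 0.0, 0.0, 1.0]]}
top {'fx': 516.134, 'fy': 516.134, 'cx': 282.802, 'cy': 208.625, 'extrinsics': [[-0.016, -1.0, 0.009, 6.835], [0.997, -0.016, 0.072, -559.592], [-0.072, 0.01, 0.997, -1640.363], [0.0, 0.0, 0.0, 1.0]]}
scale top 0.8 [678.  18.  59.]
scale top 0.52 [497. 359.   7.]
scale scene 0.72 [716.   7.  92.]
pan_in top 0.85 [654.   4.  63.]
pan_in scene 0.87 [656.   5.  80.]
strip top 0.93 [641.  32. 135.]
strip top 0.92 [ 705. -353.   32.]
strip top 0.72 [765. 359.  34.]
strip top 0.56 [653.   4.  63.]
strip scene 0.91 [645.  21. 133.]
strip scene 0.87 [772. 351.  30.]
strip scene 0.75 [ 341. -183.   27.]
strip scene 0.56 [ 713. -367.   31.]
strip scene 0.54 [ 498. -353.   16.]
tray top 0.7 [499. 364.   7.]
tray top 0.57 [430.  -1.  15.]
tray scene 0.65 [425. 365.   1.]
scoop top 0.83 [ 516. -343.   18.]
scoop scene 0.68 [ 515. -343.   17.]
scoop scene 0.33 [ 527. -367.   21.]
glue top 0.58 [682. 209. 109.]
glue scene 0.5 [715. 206.  82.]
glue scene 0.41 [ 715. -217.  119.]
leg top 0.59 [640.  29. 136.]
leg top 0.53 [ 703. -207.  125.]
leg scene 0.82 [ 713. -217.  122.]
brush top 0.65 [640.  32. 136.]
brush top 0.58 [431.  -1.  13.]
brush scene 0.75 [435. -14.  20.]
knob0_center scene 0.41 [ 490. -324.   15.]
```

View pics/scene0.png

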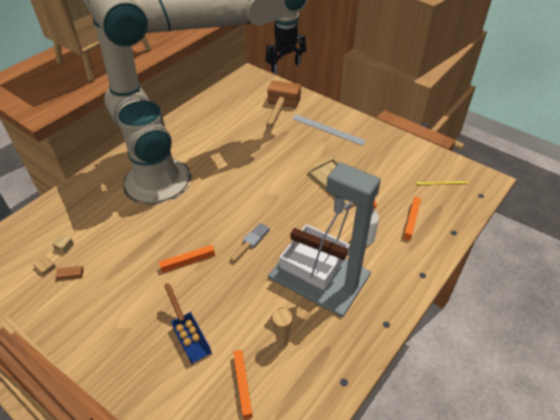

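View pics/top0.png

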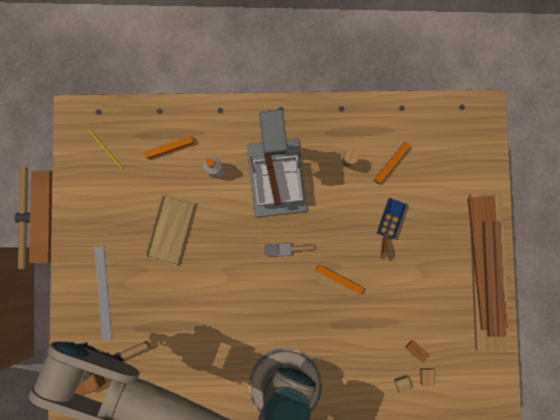

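```bash
cat > h.py <<'E'
import numpy as np,cv2
def cal(n):
    from station import env
    c=env.calibration(n); return c["fx"],c["fy"],c["cx"],c["cy"],np.array(c["extrinsics"])
def px2w(n,u,v,z):
    fx,fy,cx,cy,E=cal(n); R=E[:3,:3];t=E[:3,3]; d=R.T@np.array([(u-cx)/fx,-(v-cy)/fy,-1.]); o=-R.T@t
    return o+d*(z-o[2])/d[2]
def w2px(n,p):
    fx,fy,cx,cy,E=cal(n); c=E[:3,:3]@np.array(p,float)+E[:3,3]; return np.array([cx+fx*c[0]/-c[2],cy-fy*c[1]/-c[2]])
def crop(src,dst,u0,v0,w,h,k):
    i=cv2.imread(src)[v0:v0+h,u0:u0+w]; cv2.imwrite(dst,cv2.resize(i,None,fx=k,fy=k,interpolation=cv2.INTER_CUBIC))
E
python3 - <<'E'
from h import *
crop("pics/top0.png","pics/t_scale.png",235,100,90,120,5)
crop("pics/top0.png","pics/t_scoop.png",365,190,50,75,8)
crop("pics/scene0.png","pics/s_scoop.png",155,280,65,90,6)
crop("pics/top0.png","pics/t_tray.png",140,190,60,80,7)
E
```

```text
(no output)
```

View pics/t_scale.png

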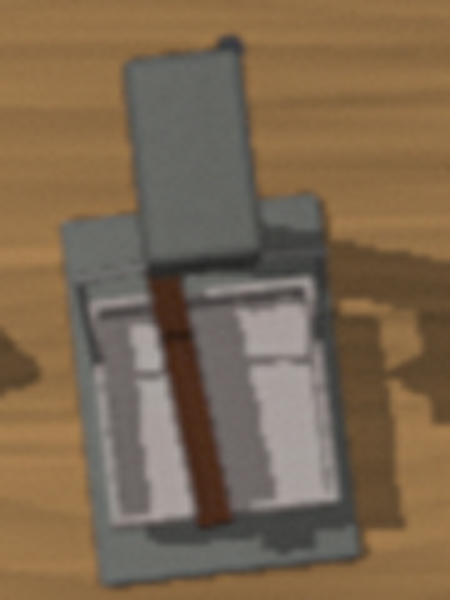

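View pics/t_scoop.png

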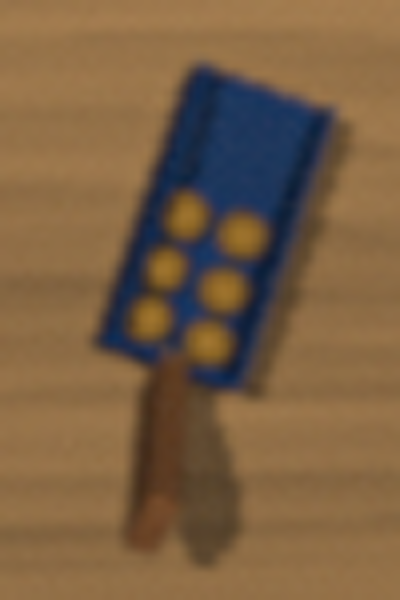

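View pics/t_tray.png

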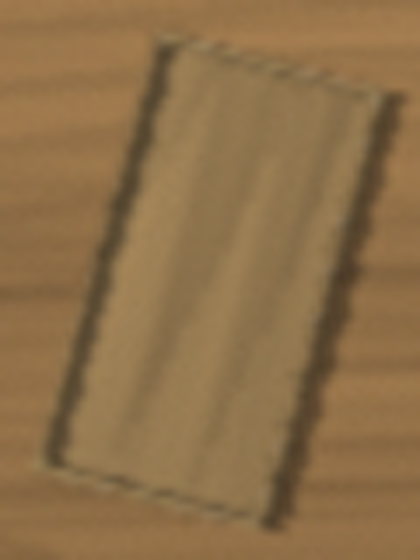

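```bash
python3 - <<'E'
from h import *
def L(pts,u0,v0,k,z): 
    return np.array([px2w("top",u0+(a+.5)/k-.5,v0+(b+.5)/k-.5,z) for a,b in pts])
def pr(n,a): print(n,a[:,:2].round(1).tolist(),'mean',a.mean(0).round(1))
t=L([(160,38),(390,95),(272,525),(45,462)],140,190,7,18); pr("tray",t)
d=(t[0]+t[1]-t[2]-t[3]); print("tray long ax yaw",np.arctan2(d[1],d[0]), np.linalg.norm(d)/2)
b=L([(103,585),(360,555),(320,195),(65,225)],235,100,5,18); pr("base",b)
d=b[2]+b[3]-b[0]-b[1]; yaw=np.arctan2(d[1],d[0]); print("scale yaw",yaw,np.linalg.norm(d)/2); 
x=np.array([np.cos(yaw),np.sin(yaw)]); print("scale origin",b.mean(0)[:2]-20*x)
h=L([(127,60),(240,50),(260,255),(147,268)],235,100,5,420); pr("head",h); print(h.mean(0)[:2]-82.5*x)
s=L([(150,280),(185,275),(232,522),(198,527)],235,100,5,135); pr("strip",s)
f=(s[2]+s[3])/2; d=(s[0]+s[1])/2-f; d/=np.linalg.norm(d); print("strip yaw",np.arctan2(d[1],d[0]),"centre",f+80*d)
sc=L([(98,345),(245,388),(332,108),(200,65)],365,190,8,38); pr("scoop",sc)
d=sc[2]+sc[3]-sc[0]-sc[1]; yw=np.arctan2(d[1],d[0]);print("scoop yaw",yw,np.linalg.norm(d)/2)
xx=np.array([np.cos(yw),np.sin(yw)]); o=(sc[0]+sc[1])[:2]/2+53*xx; print("scoop origin",o)
hd=L([(145,535)],365,190,8,99); pr("handle top",hd)
print("expected grip",o-98*xx, "htop",o-119*xx)
for p in [(o[0]-119*xx[0],o[1]-119*xx[1],99),(*(o+68*xx),14),(*(o-98*xx),73)]:
    print(w2px("scene",p), w2px("top",p))
E
```

```text
tray [[609.9, 384.8], [581.9, 279.2], [386.1, 333.7], [416.4, 437.0]] mean [498.6 358.7  18. ]
tray long ax yaw -0.2676858928818251 201.8493718713784
base [[535.5, 87.0], [552.2, -78.8], [787.5, -57.4], [770.1, 108.7]] mean [661.3  14.9  18. ]
scale yaw 0.09155071619008241 235.935698309333
scale origin [641.39537653  13.07529317]
head [[772.2, 54.4], [776.4, -1.6], [673.7, -9.7], [668.1, 46.0]] mean [722.6  22.3 420. ]
[640.44323534  14.73329807]
strip [[712.5, 51.3], [715.2, 30.1], [565.3, 4.2], [562.6, 24.6]] mean [638.9  27.5 135. ]
strip yaw 0.17369046368222985 centre [642.75635486  28.22309949 135.        ]
scoop [[477.0, -299.4], [459.0, -357.4], [569.9, -395.7], [588.0, -343.5]] mean [ 523.5 -349.    38. ]
scoop yaw -0.35575127034853776 118.39038337815465
scoop origin [ 517.67065573 -346.84865434]
handle top [[403.0, -303.5]] mean [ 403.  -303.5   99. ]
expected grip [ 425.80691692 -312.71577442] htop [ 406.12183003 -305.40158586]
[166.63445748 284.04162234] [383.27554559 255.3906634 ]
[201.64818638 357.22247276] [396.35158626 200.27167073]
[171.54144409 295.5366656 ] [383.7305062  248.83194274]
```

View pics/s_scoop.png

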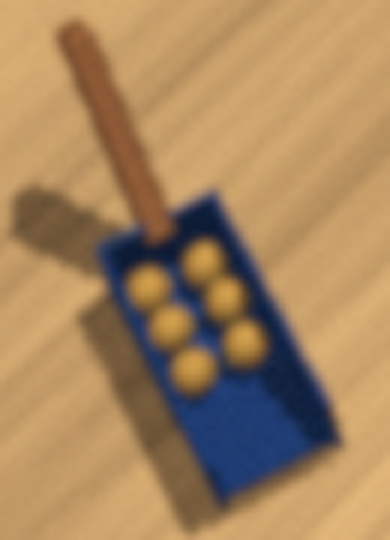

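```bash
cat >> h.py <<'E'
def go(tx,ty,tz,jaw=None):
    """print the tool-frame shift for a world target; jaw = wanted world angle of tool y (tool down)"""
    from station import env
    s=env.sense(); R=np.array(s["ee_rot"]); p=np.array(s["eef_pos"])
    d=R.T@(np.array([tx,ty,tz])-p)/10
    out=["t",round(s["time_s"],2),"pos",p.round(1).tolist(),"d",d.round(2).tolist(),"dist",round(float(np.linalg.norm(d)*10))]
    if jaw is not None:
        a=np.arctan2(R[1,1],R[0,1]); w=(jaw-a+np.pi/2)%np.pi-np.pi/2; out+=["yaw",round(-w,3)]
    print(*out,"q",np.round(s["q"],2).tolist(),"zax",R[:,2].round(3).tolist(),"F",np.round(s["ft_force"],1).tolist(),"gap",round(s["finger_gap"],1))
E
python3 -c "
from h import *
go(618,24,190,1.745)"
```

```text
t 1.0 pos [164.5, 498.6, 248.3] d [-57.94, -30.85, 5.83] dist 659 yaw -0.493 q [1.18, 0.05, 1.4, 0.0, 1.69, -0.07] zax [0.0, 0.0, -1.0] F [-0.5, -0.0, 0.1] gap 85.6
```

Call:
play_rows:
  series:
    - {"dx": -29, "dy": -15.4, "dz": 1, "yaw": -0.25}
    - {"dx": -29, "dy": -15.4, "dz": 1, "yaw": -0.49}
    - {"dx": -29, "dy": -15.4, "dz": 1, "yaw": -0.49}
    - {"dx": -29, "dy": -15.4, "dz": 1, "yaw": -0.49}
    - {"dx": -29, "dy": -15.4, "dz": 1, "yaw": -0.49}
    - {"dx": -29, "dy": -15.4, "dz": 1, "yaw": -0.49}
    - {"dx": -29, "dy": -15.4, "dz": 1, "yaw": -0.49}
    - {"dx": -29, "dy": -15.4, "dz": 1, "yaw": -0.49}
  gripper: -0.2

```text
time_s: 1.67
eef_pos: [383.5, 269.4, 238.9]
ee_rot: [[-0.985, -0.171, 0.001], [-0.171, 0.985, 0.001], [-0.001, 0.0, -1.0]]
ft_force: [1.7, 0.0, -0.0]
finger_gap: 51.6
```

```bash
python3 -c "
from h import *
go(618,24,180,1.745)"
```

```text
t 1.67 pos [383.5, 269.4, 238.9] d [-18.92, -28.18, 5.9] dist 345 yaw -0.003 q [0.53, -0.11, 1.57, 0.0, 1.67, -1.21] zax [0.001, 0.001, -1.0] F [1.7, 0.0, -0.0] gap 51.6
```

Call:
play_rows:
  series:
    - {"dx": -18.9, "dy": -28.2, "dz": 3, "yaw": 0}
    - {"dx": -18.9, "dy": -28.2, "dz": 3, "yaw": 0}
    - {"dx": -18.9, "dy": -28.2, "dz": 3, "yaw": 0}
    - {"dx": -18.9, "dy": -28.2, "dz": 4, "yaw": 0}
    - {"dx": -18.9, "dy": -28.2, "dz": 4, "yaw": 0}
    - {"dx": -18.9, "dy": -28.2, "dz": 4, "yaw": 0}
    - {"dx": -18.9, "dy": -28.2, "dz": 5, "yaw": 0}
    - {"dx": -18.9, "dy": -28.2, "dz": 5.9, "yaw": 0}

```text
time_s: 2.33
eef_pos: [610.1, 31.8, 186.9]
ee_rot: [[-0.985, -0.17, 0.004], [-0.17, 0.985, 0.0], [-0.004, -0.0, -1.0]]
ft_force: [1.2, 0.7, 0.0]
finger_gap: 51.2
```

```bash
python3 -c "
from h import *
go(618,24,121,1.745)
from station import env
cv2.imwrite('pics/s1.png',env.grab_frame('scene')[:,:,::-1]);crop('pics/s1.png','pics/s1c.png',230,60,180,260,2.3*1)
cv2.imwrite('pics/t1.png',env.grab_frame('top')[:,:,::-1])"
```

```text
t 2.33 pos [610.1, 31.8, 186.9] d [-0.61, -0.91, 6.59] dist 67 yaw -0.003 q [-0.01, 0.32, 1.23, 0.0, 1.6, -1.75] zax [0.004, 0.0, -1.0] F [1.2, 0.7, 0.0] gap 51.2
```

View pics/s1c.png

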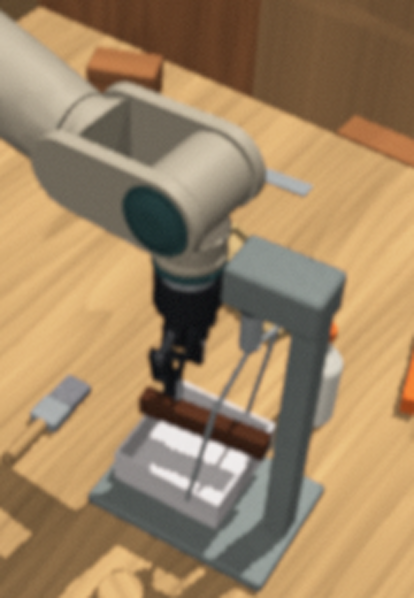

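```bash
python3 -c "
from h import *
go(603,21.2,121,1.745)"
```

```text
t 2.43 pos [609.1, 29.5, 180.3] d [0.7, -0.72, 5.93] dist 60 yaw -0.008 q [-0.01, 0.32, 1.23, -0.0, 1.6, -1.75] zax [-0.007, -0.001, -1.0] F [-0.1, -0.5, -1.1] gap 51.1
```

Call:
play_rows:
  series:
    - {"dx": 0.7, "dy": -0.7, "dz": 1, "yaw": 0}
    - {"dx": 0.7, "dy": -0.7, "dz": 2, "yaw": 0}
    - {"dx": 0.7, "dy": -0.7, "dz": 3, "yaw": 0}
    - {"dx": 0.7, "dy": -0.7, "dz": 4.5, "yaw": 0}
    - {"dx": 0.7, "dy": -0.7, "dz": 5.5, "yaw": 0}
    - {"dx": 0.7, "dy": -0.7, "dz": 5.9, "yaw": 0}
    - {"dx": 0.7, "dy": -0.7, "dz": 5.9, "yaw": 0}
    - {"dx": 0.7, "dy": -0.7, "dz": 5.9, "yaw": 0}

```text
time_s: 3.1
eef_pos: [603.1, 21.8, 121.8]
ee_rot: [[-0.986, -0.166, -0.006], [-0.166, 0.986, -0.001], [0.006, 0.0, -1.0]]
ft_force: [0.5, -0.1, 0.9]
finger_gap: 51.7
```

```bash
python3 -c "
from h import *
go(603,21.2,121,1.745)
from station import env
cv2.imwrite('pics/s2.png',env.grab_frame('scene')[:,:,::-1]);crop('pics/s2.png','pics/s2c.png',250,120,150,190,3)
cv2.imwrite('pics/t2.png',env.grab_frame('top')[:,:,::-1])"
```

```text
t 3.1 pos [603.1, 21.8, 121.8] d [0.02, -0.06, 0.08] dist 1 yaw -0.007 q [-0.02, 0.35, 1.32, -0.0, 1.48, -1.76] zax [-0.006, -0.001, -1.0] F [0.5, -0.1, 0.9] gap 51.7
```

View pics/s2c.png

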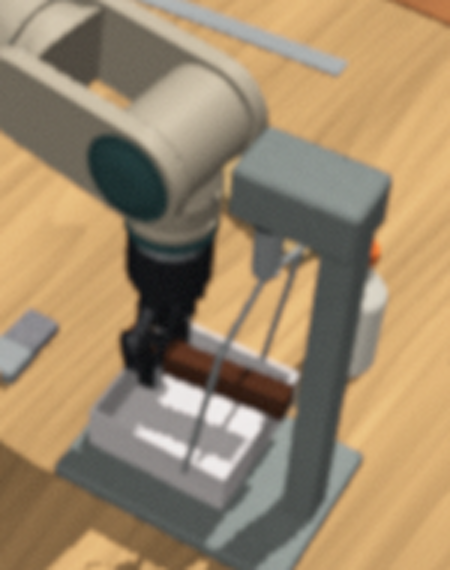

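Call:
play_rows:
  series:
    - {"dz": 0}
    - {"dz": 0}
    - {"dz": 0}
    - {"dz": 0}
    - {"dz": 0}
    - {"dz": 0}
    - {"dz": -0.3}
    - {"dz": -1}
  gripper: 1

```text
invalid input
```

Call:
play_rows:
  series:
    - {"dz": -2}
    - {"dz": -4}
    - {"dz": -5, "dx": 1}
    - {"dz": -5, "dx": 3}
    - {"dz": -5, "dx": 6}
    - {"dz": -5, "dx": 9}
    - {"dz": -5, "dx": 11}
    - {"dz": -5, "dx": 12}

```text
invalid input
```

```bash
python3 -c "
from h import *
go(500,100,180,1.303)
from station import env
cv2.imwrite('pics/s3.png',env.grab_frame('scene')[:,:,::-1]);crop('pics/s3.png','pics/s3c.png',180,100,220,230,3)
cv2.imwrite('pics/t3.png',env.grab_frame('top')[:,:,::-1])"
```

```text
t 3.2 pos [603.5, 21.6, 122.4] d [8.93, 9.45, -5.71] dist 142 yaw 0.434 q [-0.03, 0.35, 1.32, -0.0, 1.48, -1.76] zax [-0.005, -0.001, -1.0] F [1.2, 0.7, -0.2] gap 51.2
```

View pics/s3c.png

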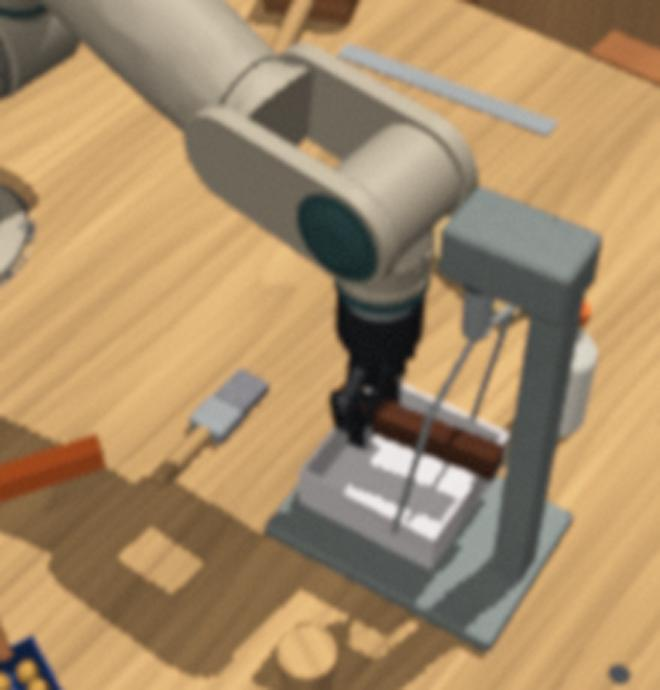

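Call:
play_rows:
  series:
    - {"dx": 0, "dy": 0, "dz": 0, "yaw": 0}
    - {"dx": 0, "dy": 0, "dz": 0, "yaw": 0}
    - {"dx": 0, "dy": 0, "dz": 0, "yaw": 0}
    - {"dx": 0, "dy": 0, "dz": 0, "yaw": 0}
    - {"dx": 0, "dy": 0, "dz": 0, "yaw": 0}
    - {"dx": 0, "dy": 0, "dz": 0, "yaw": 0}
    - {"dx": 0, "dy": 0, "dz": -0.4, "yaw": 0}
    - {"dx": 0, "dy": 0, "dz": -1, "yaw": 0}
  gripper: 1

```text
time_s: 3.97
eef_pos: [603.0, 21.4, 131.8]
ee_rot: [[-0.986, -0.165, -0.007], [-0.165, 0.986, -0.001], [0.007, 0.001, -1.0]]
ft_force: [0.2, -0.4, 0.1]
finger_gap: 20.9
```

Call:
play_rows:
  series:
    - {"dx": 0, "dy": 0, "dz": -2, "yaw": 0}
    - {"dx": 0, "dy": 0, "dz": -4, "yaw": 0}
    - {"dx": 1, "dy": 0, "dz": -5, "yaw": 0}
    - {"dx": 3, "dy": 0, "dz": -5, "yaw": 0}
    - {"dx": 6, "dy": 0, "dz": -5, "yaw": 0}
    - {"dx": 9, "dy": 0, "dz": -5, "yaw": 0}
    - {"dx": 12, "dy": 0, "dz": -5, "yaw": 0}
    - {"dx": 13, "dy": 0, "dz": -5, "yaw": 0}

```text
time_s: 4.63
eef_pos: [472.4, -0.4, 183.1]
ee_rot: [[-0.986, -0.165, -0.008], [-0.165, 0.986, -0.001], [0.008, 0.001, -1.0]]
ft_force: [-0.0, 0.4, -0.9]
finger_gap: 21.2
```

```bash
python3 -c "
from h import *
# strip centre = grasp +40*strip dir; tray yaw -.268
c,s=np.cos(-.268),np.sin(-.268)
gx,gy=499-40*c,360-40*s
print(gx,gy)
go(gx,gy,100,1.303)
from station import env
cv2.imwrite('pics/s3.png',env.grab_frame('scene')[:,:,::-1]);crop('pics/s3.png','pics/s3c.png',180,100,220,230,3)
"
```

```text
460.42790274630096 370.5921345087373
t 4.63 pos [472.4, -0.4, 183.1] d [-5.01, 36.78, 8.29] dist 380 yaw 0.434 q [-0.08, -0.06, 1.64, -0.0, 1.57, -1.81] zax [-0.008, -0.001, -1.0] F [-0.0, 0.4, -0.9] gap 21.2
```

View pics/s3c.png

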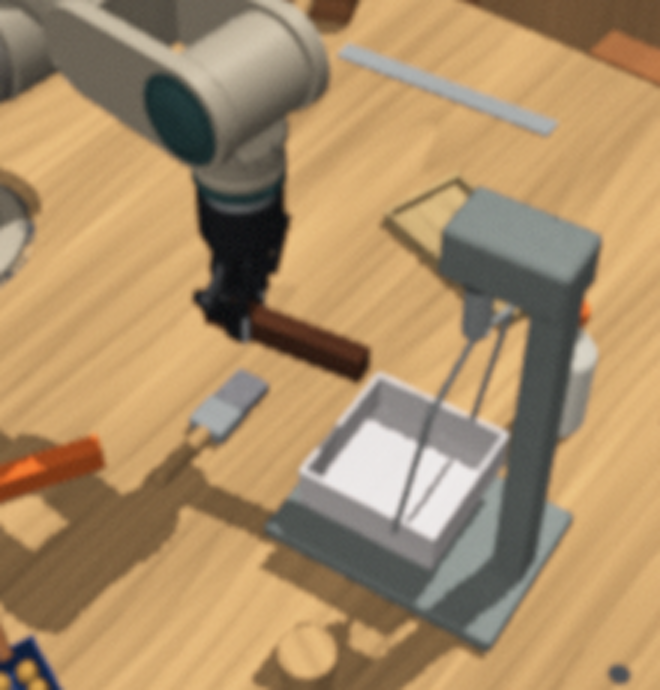

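Call:
play_rows:
  series:
    - {"dx": -5, "dy": 36.8, "dz": 0, "yaw": 0.43}
    - {"dx": -5, "dy": 36.8, "dz": 0, "yaw": 0.43}
    - {"dx": -5, "dy": 36.8, "dz": 0, "yaw": 0.43}
    - {"dx": -5, "dy": 36.8, "dz": 0, "yaw": 0.43}
    - {"dx": -5, "dy": 36.8, "dz": 0, "yaw": 0.43}
    - {"dx": -5, "dy": 36.8, "dz": 2, "yaw": 0.43}
    - {"dx": -5, "dy": 36.8, "dz": 4, "yaw": 0.43}
    - {"dx": -5, "dy": 36.8, "dz": 6, "yaw": 0.43}

```text
time_s: 5.35
eef_pos: [464.1, 312.4, 153.2]
ee_rot: [[-0.965, 0.261, -0.003], [0.261, 0.965, 0.002], [0.003, 0.001, -1.0]]
ft_force: [-0.3, -0.9, -0.3]
finger_gap: 21.2
```

```bash
python3 -c "
from h import *
go(460.4,370.6,40,1.303)"
```

```text
t 5.35 pos [464.1, 312.4, 153.2] d [1.83, 5.51, 11.33] dist 127 yaw 0.004 q [0.53, 0.2, 1.43, 0.0, 1.51, -0.78] zax [-0.003, 0.002, -1.0] F [-0.3, -0.9, -0.3] gap 21.2
```

Call:
play_rows:
  series:
    - {"dx": 1.8, "dy": 5.5, "dz": 2, "yaw": 0}
    - {"dx": 1.8, "dy": 5.5, "dz": 4, "yaw": 0}
    - {"dx": 1.8, "dy": 5.5, "dz": 6, "yaw": 0}
    - {"dx": 1.8, "dy": 5.5, "dz": 8, "yaw": 0}
    - {"dx": 1.8, "dy": 5.5, "dz": 10, "yaw": 0}
    - {"dx": 1.8, "dy": 5.5, "dz": 11.3, "yaw": 0}
    - {"dx": 1.8, "dy": 5.5, "dz": 11.3, "yaw": 0}
    - {"dx": 1.8, "dy": 5.5, "dz": 11.3, "yaw": 0}

```text
time_s: 6.02
eef_pos: [460.8, 370.5, 40.3]
ee_rot: [[-0.965, 0.261, -0.003], [0.261, 0.965, 0.001], [0.004, 0.0, -1.0]]
ft_force: [1.1, 0.9, -0.5]
finger_gap: 21.1
```

```bash
python3 -c "
from h import *
go(460.4,370.6,25,1.303)
from station import env
cv2.imwrite('pics/t4.png',env.grab_frame('top')[:,:,::-1]);crop('pics/t4.png','pics/t4c.png',130,160,110,120,5)
cv2.imwrite('pics/s4.png',env.grab_frame('scene')[:,:,::-1]);crop('pics/s4.png','pics/s4c.png',250,100,180,150,3)
"
```

```text
t 6.02 pos [460.8, 370.5, 40.3] d [0.04, -0.0, 1.53] dist 15 yaw 0.004 q [0.61, 0.4, 1.43, 0.0, 1.32, -0.69] zax [-0.003, 0.001, -1.0] F [1.1, 0.9, -0.5] gap 21.1
```

View pics/t4c.png

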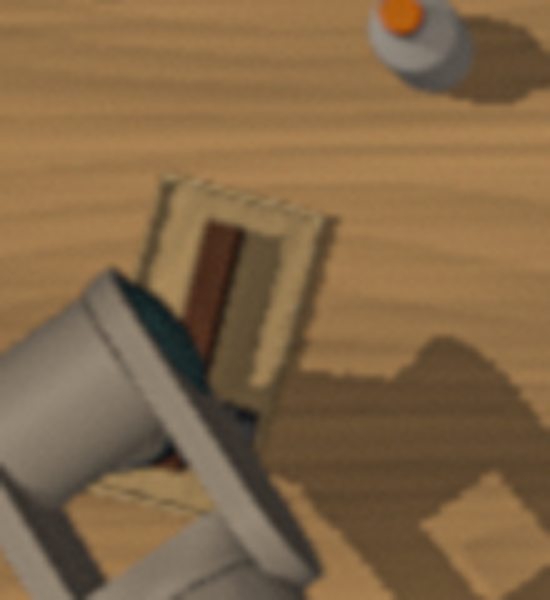

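View pics/s4c.png

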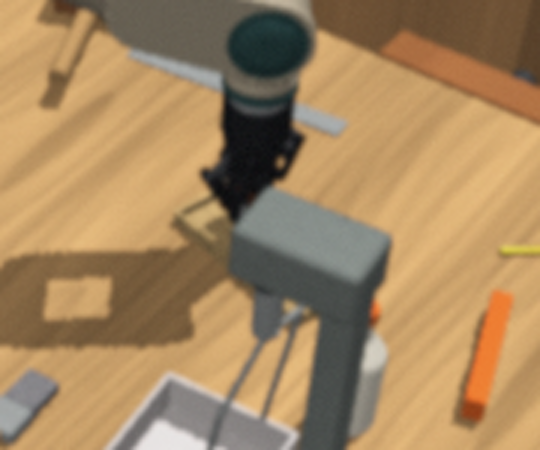

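Call:
play_rows:
  series:
    - {"dx": 0, "dy": 0, "dz": 0.4, "yaw": 0}
    - {"dx": 0, "dy": 0, "dz": 0.8, "yaw": 0}
    - {"dx": 0, "dy": 0, "dz": 1.2, "yaw": 0}
    - {"dx": 0, "dy": 0, "dz": 1.5, "yaw": 0}
    - {"dx": 0, "dy": 0, "dz": 1.6, "yaw": 0}
    - {"dx": 0, "dy": 0, "dz": 1.6, "yaw": 0}
    - {"dx": 0, "dy": 0, "dz": 1.6, "yaw": 0}
    - {"dx": 0, "dy": 0, "dz": 1.6, "yaw": 0}

```text
time_s: 6.78
eef_pos: [461.8, 371.1, 26.3]
ee_rot: [[-0.965, 0.261, -0.0], [0.261, 0.965, 0.004], [0.001, 0.003, -1.0]]
ft_force: [-0.1, 0.5, -0.7]
finger_gap: 21.4
```

Call:
play_rows:
  series:
    - {"dx": 0, "dy": 0, "dz": 0, "yaw": 0}
    - {"dx": 0, "dy": 0, "dz": 0, "yaw": 0}
    - {"dx": 0, "dy": 0, "dz": 0, "yaw": 0}
    - {"dx": 0, "dy": 0, "dz": 0, "yaw": 0}
    - {"dx": 0, "dy": 0, "dz": 0, "yaw": 0}
    - {"dx": 0, "dy": 0, "dz": -2, "yaw": 0}
    - {"dx": 0, "dy": 0, "dz": -4, "yaw": 0}
    - {"dx": 0, "dy": 0, "dz": -7, "yaw": 0}
  gripper: -0.2

```text
time_s: 7.45
eef_pos: [460.6, 370.1, 94.6]
ee_rot: [[-0.965, 0.261, -0.004], [0.261, 0.965, 0.001], [0.004, -0.0, -1.0]]
ft_force: [0.2, -0.7, 0.6]
finger_gap: 51.3
```

```bash
python3 -c "
from h import *
go(350,40,140,1.66)
from station import env
cv2.imwrite('pics/t5.png',env.grab_frame('top')[:,:,::-1]);crop('pics/t5.png','pics/t5c.png',130,160,110,120,5)
"
```

```text
t 7.45 pos [460.6, 370.1, 94.6] d [2.09, -34.75, -4.52] dist 351 yaw -0.353 q [0.61, 0.34, 1.39, 0.0, 1.42, -0.69] zax [-0.004, 0.001, -1.0] F [0.2, -0.7, 0.6] gap 51.3
```

View pics/t5c.png

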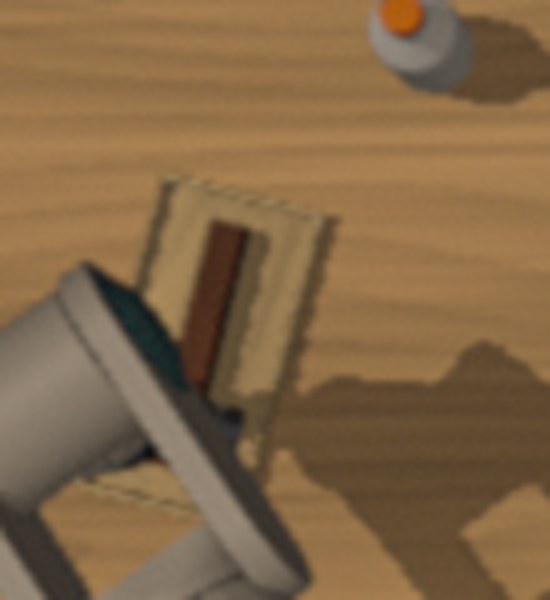

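Call:
play_rows:
  series:
    - {"dx": 2, "dy": -10, "dz": -4.5, "yaw": -0.1}
    - {"dx": 2, "dy": -34.7, "dz": -4.5, "yaw": -0.35}
    - {"dx": 2, "dy": -34.7, "dz": -4.5, "yaw": -0.35}
    - {"dx": 2, "dy": -34.7, "dz": -4.5, "yaw": -0.35}
    - {"dx": 2, "dy": -34.7, "dz": -4.5, "yaw": -0.35}
    - {"dx": 2, "dy": -34.7, "dz": -4.5, "yaw": -0.35}
    - {"dx": 2, "dy": -34.7, "dz": -4.5, "yaw": -0.35}
    - {"dx": 2, "dy": -34.7, "dz": -4.5, "yaw": -0.35}

```text
time_s: 8.17
eef_pos: [358.3, 58.9, 143.6]
ee_rot: [[-0.996, -0.087, 0.007], [-0.087, 0.996, 0.008], [-0.008, 0.007, -1.0]]
ft_force: [1.2, -0.9, 0.6]
finger_gap: 51.9
```

```bash
python3 -c "
from h import *
go(130,20,140,1.66)"
```

```text
t 8.17 pos [358.3, 58.9, 143.6] d [23.09, -1.89, 0.17] dist 232 yaw -0.002 q [0.06, -0.38, 2.0, 0.01, 1.52, -1.6] zax [0.007, 0.008, -1.0] F [1.2, -0.9, 0.6] gap 51.9
```

Call:
play_rows:
  series:
    - {"dx": 4, "dy": -1, "dz": 0, "yaw": 0}
    - {"dx": 8, "dy": -1, "dz": 0, "yaw": 0}
    - {"dx": 12, "dy": -1.9, "dz": 0, "yaw": 0}
    - {"dx": 16, "dy": -1.9, "dz": 0, "yaw": 0}
    - {"dx": 20, "dy": -1.9, "dz": 0, "yaw": 0}
    - {"dx": 23, "dy": -1.9, "dz": 0, "yaw": 0}
    - {"dx": 23, "dy": -1.9, "dz": 0, "yaw": 0}
    - {"dx": 23, "dy": -1.9, "dz": 0, "yaw": 0}

```text
time_s: 8.83
eef_pos: [224.8, 32.2, 139.3]
ee_rot: [[-0.996, -0.088, -0.019], [-0.088, 0.996, 0.004], [0.018, 0.005, -1.0]]
ft_force: [0.6, -0.5, 0.0]
finger_gap: 51.1
```

```bash
python3 -c "
from h import *
go(130,20,140,1.66)"
```

```text
t 8.83 pos [224.8, 32.2, 139.3] d [9.55, -0.38, 0.1] dist 96 yaw -0.001 q [-0.02, -0.91, 2.31, 0.0, 1.76, -1.68] zax [-0.019, 0.004, -1.0] F [0.6, -0.5, 0.0] gap 51.1
```

Call:
play_rows:
  series:
    - {"dx": 12, "dy": 0, "dz": 0, "yaw": 0}
    - {"dx": 20, "dy": 0, "dz": 0, "yaw": 0}
    - {"dx": 20, "dy": 0, "dz": 0, "yaw": 0}
    - {"dx": 20, "dy": 0, "dz": 0, "yaw": 0}
    - {"dx": 20, "dy": 0, "dz": 0, "yaw": 0}
    - {"dx": 20, "dy": 0, "dz": 0, "yaw": 0}
    - {"dx": 20, "dy": 0, "dz": 0, "yaw": 0}
    - {"dx": 20, "dy": 0, "dz": 0, "yaw": 0}

```text
time_s: 9.5
eef_pos: [213.7, 48.4, 134.0]
ee_rot: [[-0.995, -0.088, -0.048], [-0.088, 0.996, -0.003], [0.048, 0.002, -0.999]]
ft_force: [-0.1, 0.0, -1.0]
finger_gap: 51.4
```

```bash
python3 -c "
from h import *
go(130,20,140,1.66)"
```

```text
t 9.5 pos [213.7, 48.4, 134.0] d [8.61, -2.09, -0.19] dist 89 yaw -0.001 q [0.05, -0.91, 2.32, -0.0, 1.78, -1.61] zax [-0.048, -0.003, -0.999] F [-0.1, 0.0, -1.0] gap 51.4
```

```bash
python3 - <<'E'
import numpy as np
D=[(525.0,248.3,.052,1.401,1.689),(np.hypot(603.1,21.8),121.8,.35,1.32,1.48),(np.hypot(460.8,370.5),40.3,.40,1.43,1.32),(np.hypot(460.6,370.1),94.6,.34,1.39,1.42),(np.hypot(472.4,.4),183.1,-.06,1.64,1.57),(np.hypot(464.1,312.4),153.2,.20,1.43,1.51)]
A=[];y=[]
for r,z,a,b,c in D:
    s=a+b
    A+= [[1,0,np.sin(a),np.sin(s),np.cos(s)],[0,1,np.cos(a),np.cos(s),-np.sin(s)]]; y+=[r,z]
x,res,rk,sv=np.linalg.lstsq(np.array(A),np.array(y),rcond=None); print(x.round(1),sv.round(2)); print((np.array(A)@x-y).round(1))
from station import env
s=env.sense(); print({k:np.round(v,4).tolist() for k,v in s.items() if k in("q","eef_pos","ee_rot")})
E
```

```text
[  9.3 -56.4 357.1 486.4 110.8] [4.23 3.46 0.29 0.2  0.13]
[-1.1 -1.   1.3 -1.2 -1.1  0.4  0.2 -0.9  0.9  1.7 -0.2  1. ]
{'q': [0.0535, -0.9076, 2.3199, -0.0001, 1.7774, -1.6053], 'eef_pos': [213.7494, 48.3763, 134.0082], 'ee_rot': [[-0.995, -0.0879, -0.048], [-0.0878, 0.9961, -0.0027], [0.0481, 0.0016, -0.9988]]}
```

```bash
cat > kin.py <<'E'
import numpy as np
from scipy.optimize import least_squares
# planar arm: a0,c(=shoulder z), L1,L2,b,dT
P=None
def fit(dT):
    D=[(525.0,248.3,.052,1.401,1.689),(np.hypot(603.1,21.8),121.8,.35,1.32,1.48),(np.hypot(460.8,370.5),40.3,.40,1.43,1.32),(np.hypot(460.6,370.1),94.6,.34,1.39,1.42),(np.hypot(472.4,.4),183.1,-.06,1.64,1.57),(np.hypot(464.1,312.4),153.2,.20,1.43,1.51),(219.16,134.0,-.9076,2.3199,1.7774)]
    A=[];y=[]
    for r,z,a,b,c in D:
        s=a+b
        A+= [[1,0,np.sin(a),np.sin(s),np.cos(s)],[0,1,np.cos(a),np.cos(s),-np.sin(s)]]; y+=[r-dT*np.sin(s+c),z-dT*np.cos(s+c)]
    x=np.linalg.lstsq(np.array(A),np.array(y),rcond=None)[0]; return x,np.array(A)@x-y
def fk(q,x,dT):
    a,b,c=q; s=a+b
    return np.array([x[0]+x[2]*np.sin(a)+x[3]*np.sin(s)+x[4]*np.cos(s)+dT*np.sin(s+c), x[1]+x[2]*np.cos(a)+x[3]*np.cos(s)-x[4]*np.sin(s)+dT*np.cos(s+c), s+c-np.pi])
LO=np.array([-.91,.12,.26]);HI=np.array([2.17,2.37,2.73])
def ik(t,q0,x,dT,w=1000.):
    f=lambda q:(fk(q,x,dT)-t)*np.array([1,1,w])/1000
    return least_squares(f,np.clip(q0,LO+1e-3,HI-1e-3),bounds=(LO,HI)).x
E
python3 - <<'E'
from kin import *
for dT in(150,200,250,300):
    x,r=fit(dT); print(dT,x.round(0),np.abs(r).max().round(1), r[-2:].round(1))
    q=np.array([-.9076,2.3199,1.7774]); p=fk(q,x,dT); 
    for d in [(-200,0),(-330,0),(-230,-230),(-230,230),(0,-330),(0,330)]:
        qq=ik(p+np.r_[d,0],q,x,dT); pp=fk(qq,x,dT); print("   ",d,qq.round(2),(pp-p).round(3))
E
```

```text
150 [  6.  89. 355. 490. 103.] 2.1 [ 0.6 -1.2]
    (-200, 0) [-0.91  2.35  1.78] [ -5.87  -15.478   0.029]
    (-330, 0) [-0.91  2.37  1.78] [ -9.482 -23.972   0.048]
    (-230, -230) [0.6  2.37 0.26] [-4.35040e+01 -4.00474e+02  3.80000e-02]
    (-230, 230) [-0.91  1.63  2.49] [-1.03279e+02  3.25371e+02  1.80000e-02]
    (0, -330) [0.3  2.37 0.52] [ 1.41420e+01 -3.38726e+02  2.00000e-03]
    (0, 330) [-0.66  1.51  2.33] [ -0. 330.  -0.]
200 [  8. 138. 352. 489. 101.] 1.9 [ 0.2 -0.7]
    (-200, 0) [-0.91  2.35  1.79] [ -8.961 -13.799   0.038]
    (-330, 0) [-0.91  2.37  1.79] [-14.746 -23.413   0.063]
    (-230, -230) [0.61 2.37 0.26] [-4.80160e+01 -4.03052e+02  4.60000e-02]
    (-230, 230) [-0.91  1.63  2.5 ] [-1.06382e+02  3.23920e+02  2.30000e-02]
    (0, -330) [0.3  2.37 0.52] [ 1.50240e+01 -3.39181e+02  3.00000e-03]
    (0, 330) [-0.65  1.51  2.33] [ -0. 330.  -0.]
250 [ 10. 188. 350. 488.  98.] 1.7 [-0.2 -0.2]
    (-200, 0) [-0.91  2.35  1.8 ] [-12.85  -12.16    0.047]
    (-330, 0) [-0.91  2.37  1.81] [-21.276 -22.669   0.077]
    (-230, -230) [0.61 2.37 0.26] [-5.31130e+01 -4.05446e+02  5.40000e-02]
    (-230, 230) [-0.91  1.63  2.5 ] [-1.09641e+02  3.22141e+02  2.80000e-02]
    (0, -330) [0.3  2.37 0.53] [ 1.58270e+01 -3.39573e+02  4.00000e-03]
    (0, 330) [-0.65  1.5   2.34] [ -0. 330.  -0.]
300 [ 12. 237. 348. 487.  96.] 1.8 [-0.6  0.3]
    (-200, 0) [-0.91  2.34  1.81] [-17.428 -10.58    0.055]
    (-330, 0) [-0.91  2.37  1.82] [-28.896 -21.744   0.09 ]
    (-230, -230) [0.62 2.37 0.26] [-5.86770e+01 -4.07652e+02  6.10000e-02]
    (-230, 230) [-0.91  1.63  2.5 ] [-1.13029e+02  3.20082e+02  3.30000e-02]
    (0, -330) [0.3  2.37 0.53] [ 1.65450e+01 -3.39901e+02  5.00000e-03]
    (0, 330) [-0.64  1.49  2.34] [ -0. 330.  -0.]
```

```bash
python3 - <<'E'
from kin import *
rng=np.random.default_rng(0)
dT=170;x,_=fit(dT)
for t0 in(.05,.25):
  out=[]
  for k in range(2500):
    q2=rng.uniform(-.91,2.17);q3=rng.uniform(.12,2.37);q5=np.pi+t0-q2-q3
    if not .26<q5<2.73: continue
    q=np.array([q2,q3,q5]);p=fk(q,x,dT)
    if p[1]<90 or p[0]<200: continue
    for a in np.arange(0,6.28,.5):
        d=330*np.array([np.cos(a),np.sin(a)])
        qq=ik(p+np.r_[d,0],q,x,dT);pp=fk(qq,x,dT)
        if pp[1]>60 and pp[0]>150: out.append((pp[2]-t0,*q,*p[:2],a,*qq,*pp[:2]))
  out.sort()
  print("outward");[print(np.round(o,2).tolist()) for o in out[:5]]
  print("inward");[print(np.round(o,2).tolist()) for o in out[-6:]]
E
```

```text
outward
[-0.1, -0.32, 0.8, 2.71, 203.49, 661.48, 2.0, -0.35, 0.71, 2.73, 163.79, 692.98]
[-0.1, -0.36, 0.87, 2.68, 202.66, 646.8, 2.0, -0.36, 0.72, 2.73, 161.37, 690.71]
[-0.09, -0.16, 0.63, 2.71, 259.87, 675.95, 2.0, -0.26, 0.63, 2.73, 195.24, 701.28]
[-0.09, -0.27, 0.8, 2.67, 238.22, 652.02, 2.0, -0.3, 0.67, 2.73, 180.96, 696.03]
[-0.09, -0.12, 0.61, 2.69, 281.18, 671.65, 2.0, -0.23, 0.6, 2.73, 206.48, 702.73]
inward
[0.05, -0.86, 2.29, 1.76, 229.41, 135.24, 3.0, -0.91, 2.15, 2.01, 206.52, 221.39]
[0.05, -0.87, 1.98, 2.08, 212.41, 291.94, 3.5, -0.91, 2.17, 1.98, 208.15, 206.9]
[0.05, -0.8, 2.34, 1.65, 236.47, 98.81, 3.0, -0.91, 2.33, 1.82, 209.85, 128.23]
[0.05, -0.87, 2.02, 2.04, 216.56, 273.44, 3.5, -0.91, 2.27, 1.88, 210.62, 159.12]
[0.05, -0.81, 2.35, 1.65, 235.15, 96.56, 3.0, -0.91, 2.34, 1.81, 209.44, 122.37]
[0.05, -0.84, 2.35, 1.69, 229.42, 103.62, 3.0, -0.91, 2.31, 1.84, 210.18, 139.63]
outward
[-0.11, -0.43, 1.1, 2.72, 201.94, 586.53, 2.0, -0.42, 0.98, 2.73, 182.34, 625.27]
[-0.11, -0.32, 0.99, 2.72, 236.75, 600.61, 2.0, -0.36, 0.92, 2.73, 201.64, 632.92]
[-0.11, -0.41, 1.08, 2.72, 210.3, 586.63, 2.0, -0.41, 0.97, 2.73, 186.43, 626.6]
[-0.1, -0.24, 0.91, 2.72, 263.26, 608.72, 2.0, -0.32, 0.88, 2.73, 216.26, 637.68]
[-0.1, -0.41, 1.09, 2.71, 211.58, 584.07, 2.0, -0.41, 0.97, 2.73, 186.67, 626.32]
inward
[0.05, -0.67, 2.29, 1.77, 228.28, 93.76, 3.0, -0.91, 2.37, 1.98, 175.98, 115.71]
[0.05, -0.83, 2.1, 2.12, 201.1, 230.75, 3.5, -0.91, 2.37, 1.98, 175.94, 115.72]
[0.05, -0.7, 2.3, 1.79, 223.85, 97.14, 3.0, -0.91, 2.36, 1.98, 176.14, 118.78]
[0.05, -0.73, 2.3, 1.82, 218.0, 105.93, 3.0, -0.91, 2.33, 2.02, 177.38, 137.92]
[0.05, -0.75, 2.31, 1.83, 215.35, 107.48, 3.0, -0.91, 2.32, 2.03, 177.48, 141.27]
[0.05, -0.83, 2.32, 1.9, 200.29, 118.77, 3.0, -0.91, 2.27, 2.09, 177.67, 168.25]
```

```bash
python3 -c "
from h import *
go(424,-312,170,1.215)"
```

```text
t 9.5 pos [213.7, 48.4, 134.0] d [-17.58, -37.74, -4.51] dist 419 yaw 0.444 q [0.05, -0.91, 2.32, -0.0, 1.78, -1.61] zax [-0.048, -0.003, -0.999] F [-0.1, 0.0, -1.0] gap 51.4
```

Call:
play_rows:
  series:
    - {"dx": -4, "dy": -2, "dz": -4.5, "yaw": 0}
    - {"dx": -17.6, "dy": -37.7, "dz": -4.5, "yaw": 0.44}
    - {"dx": -17.6, "dy": -37.7, "dz": -4.5, "yaw": 0.44}
    - {"dx": -17.6, "dy": -37.7, "dz": -4.5, "yaw": 0.44}
    - {"dx": -17.6, "dy": -37.7, "dz": -4.5, "yaw": 0.44}
    - {"dx": -17.6, "dy": -37.7, "dz": -4.5, "yaw": 0.44}
    - {"dx": -17.6, "dy": -37.7, "dz": -4.5, "yaw": 0.44}
    - {"dx": -17.6, "dy": -37.7, "dz": -4.5, "yaw": 0.44}

```text
time_s: 10.17
eef_pos: [377.7, -223.3, 167.5]
ee_rot: [[-0.937, 0.345, -0.048], [0.346, 0.938, -0.002], [0.044, -0.019, -0.999]]
ft_force: [-0.1, 0.8, 0.4]
finger_gap: 51.4
```

```bash
python3 -c "
from h import *
go(424,-312,110,1.215)"
```

```text
t 10.17 pos [377.7, -223.3, 167.5] d [-7.66, -6.62, 5.54] dist 115 yaw 0.003 q [-0.6, -0.12, 1.73, -0.03, 1.57, -1.82] zax [-0.048, -0.002, -0.999] F [-0.1, 0.8, 0.4] gap 51.4
```

Call:
play_rows:
  series:
    - {"dx": -4, "dy": -3.5, "dz": 0.5, "yaw": 0}
    - {"dx": -7.8, "dy": -6.6, "dz": 1, "yaw": 0}
    - {"dx": -7.8, "dy": -6.6, "dz": 1.5, "yaw": 0}
    - {"dx": -7.8, "dy": -6.6, "dz": 3.5, "yaw": 0}
    - {"dx": -7.8, "dy": -6.6, "dz": 6, "yaw": 0}
    - {"dx": -7.8, "dy": -6.6, "dz": 8, "yaw": 0}
    - {"dx": -7.8, "dy": -6.6, "dz": 9.4, "yaw": 0}
    - {"dx": -7.8, "dy": -6.6, "dz": 9.4, "yaw": 0}

```text
time_s: 10.83
eef_pos: [421.9, -311.0, 67.5]
ee_rot: [[-0.937, 0.345, -0.054], [0.346, 0.938, 0.002], [0.051, -0.017, -0.999]]
ft_force: [-0.0, 0.3, 0.2]
finger_gap: 51.5
```

```bash
python3 -c "
from h import *
go(425,-312.5,71,1.215)
from station import env
cv2.imwrite('pics/s6.png',env.grab_frame('scene')[:,:,::-1]);crop('pics/s6.png','pics/s6c.png',110,200,150,190,3)
"
```

```text
t 10.83 pos [421.9, -311.0, 67.5] d [-0.32, -0.04, -0.37] dist 5 yaw 0.003 q [-0.69, 0.22, 1.59, -0.03, 1.38, -1.9] zax [-0.054, 0.002, -0.999] F [-0.0, 0.3, 0.2] gap 51.5
```

View pics/s6c.png

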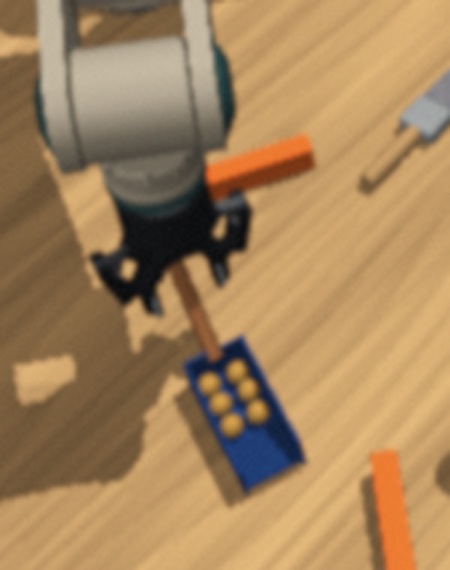

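Call:
play_rows:
  series:
    - {"dx": -0.3, "dy": 0, "dz": -0.2, "yaw": 0}
    - {"dx": -0.3, "dy": 0, "dz": -0.2, "yaw": 0}
    - {"dx": -0.3, "dy": 0, "dz": -0.2, "yaw": 0}
    - {"dx": -0.3, "dy": 0, "dz": -0.2, "yaw": 0}
    - {"dx": -0.3, "dy": 0, "dz": -0.2, "yaw": 0}
    - {"dx": -0.3, "dy": 0, "dz": -0.2, "yaw": 0}
    - {"dx": -0.3, "dy": 0, "dz": -0.2, "yaw": 0}
    - {"dx": -0.3, "dy": 0, "dz": -0.2, "yaw": 0}
  gripper: 1

```text
time_s: 11.55
eef_pos: [426.5, -313.2, 73.0]
ee_rot: [[-0.937, 0.345, -0.049], [0.346, 0.938, -0.001], [0.045, -0.018, -0.999]]
ft_force: [0.0, -0.8, 6.1]
finger_gap: 13.2
```

Call:
play_rows:
  series:
    - {"dx": 0, "dy": 0, "dz": -0.2, "yaw": 0}
    - {"dx": 0, "dy": 0, "dz": -0.5, "yaw": 0}
    - {"dx": 0, "dy": 0, "dz": -1, "yaw": 0}
    - {"dx": 0, "dy": 0, "dz": -1.5, "yaw": 0}
    - {"dx": 0, "dy": 0, "dz": -2, "yaw": 0}
    - {"dx": 0, "dy": 0, "dz": -2.5, "yaw": 0}
    - {"dx": 0, "dy": 0, "dz": -3, "yaw": 0}
    - {"dx": 0, "dy": 0, "dz": -3, "yaw": 0}

```text
time_s: 12.22
eef_pos: [428.5, -313.5, 104.5]
ee_rot: [[-0.937, 0.345, -0.047], [0.346, 0.938, -0.003], [0.043, -0.019, -0.999]]
ft_force: [0.2, 0.7, -2.2]
finger_gap: 13.4
```

```bash
python3 -c "
from h import *
go(568,-206,110,1.215)
from station import env
cv2.imwrite('pics/s7.png',env.grab_frame('scene')[:,:,::-1]);crop('pics/s7.png','pics/s7c.png',110,200,150,190,3)
"
```

```text
t 12.22 pos [428.5, -313.5, 104.5] d [-9.34, 14.9, -1.24] dist 176 yaw 0.003 q [-0.69, 0.19, 1.54, -0.03, 1.44, -1.9] zax [-0.047, -0.003, -0.999] F [0.2, 0.7, -2.2] gap 13.4
```

View pics/s7c.png

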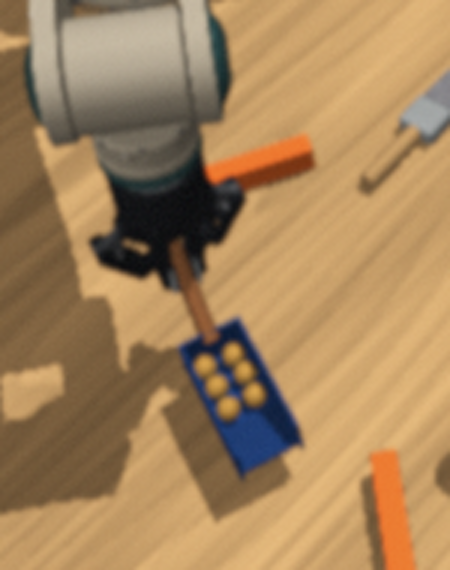

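```bash
python3 -c "
from h import *
go(478,-270,115)"
```

```text
t 12.27 pos [428.3, -313.4, 103.8] d [-3.11, 5.76, -1.37] dist 67 q [-0.69, 0.19, 1.54, -0.03, 1.44, -1.9] zax [-0.048, -0.002, -0.999] F [-0.9, -0.2, -2.6] gap 13.2
```

Call:
play_rows:
  series:
    - {"dx": -0.2, "dy": 0.4, "dz": -0.3, "yaw": 0.06}
    - {"dx": -0.5, "dy": 1, "dz": -0.6, "yaw": 0.16}
    - {"dx": -0.9, "dy": 1.7, "dz": -0.9, "yaw": 0.28}
    - {"dx": -1.3, "dy": 2.5, "dz": -1.2, "yaw": 0.4}
    - {"dx": -1.8, "dy": 3.3, "dz": -1.4, "yaw": 0.52}
    - {"dx": -2.2, "dy": 4.1, "dz": -1.4, "yaw": 0.64}
    - {"dx": -2.7, "dy": 5, "dz": -1.4, "yaw": 0.76}
    - {"dx": -3.1, "dy": 5.8, "dz": -1.4, "yaw": 0.88}

```text
time_s: 12.93
eef_pos: [478.3, -269.1, 115.0]
ee_rot: [[-0.326, 0.944, -0.048], [0.945, 0.326, -0.002], [0.014, -0.046, -0.999]]
ft_force: [-0.2, 0.1, -3.4]
finger_gap: 13.6
```

```bash
python3 -c "
from h import *
go(528,-228,115,)
from station import env
s=env.sense();R=np.array(s['ee_rot']);print(np.arctan2(R[1,1],R[0,1])-1.571)"
```

```text
t 12.93 pos [478.3, -269.1, 115.0] d [2.27, 6.03, -0.25] dist 64 q [-0.57, 0.23, 1.47, -0.03, 1.48, -0.9] zax [-0.048, -0.002, -0.999] F [-0.2, 0.1, -3.4] gap 13.6
-1.2387233658324288
```

Call:
play_rows:
  series:
    - {"dx": 0.3, "dy": 0.8, "dz": 0, "yaw": 0.12}
    - {"dx": 0.6, "dy": 1.5, "dz": 0, "yaw": 0.24}
    - {"dx": 0.9, "dy": 2.3, "dz": 0, "yaw": 0.36}
    - {"dx": 1.1, "dy": 3, "dz": 0, "yaw": 0.48}
    - {"dx": 1.4, "dy": 3.8, "dz": 0, "yaw": 0.6}
    - {"dx": 1.7, "dy": 4.5, "dz": 0, "yaw": 0.72}
    - {"dx": 2, "dy": 5.3, "dz": 0, "yaw": 0.84}
    - {"dx": 2.3, "dy": 6, "dz": 0, "yaw": 0.96}

```text
time_s: 13.6
eef_pos: [527.9, -227.4, 112.2]
ee_rot: [[0.592, 0.805, -0.048], [0.806, -0.592, -0.001], [-0.029, -0.038, -0.999]]
ft_force: [0.1, 0.2, -3.5]
finger_gap: 13.0
```

```bash
python3 -c "
from h import *
go(568,-192,100,)
from station import env
s=env.sense();R=np.array(s['ee_rot']);print(np.arctan2(R[1,1],R[0,1])-1.571)
cv2.imwrite('pics/s8.png',env.grab_frame('scene')[:,:,::-1]);crop('pics/s8.png','pics/s8c.png',110,180,220,190,3)
"
```

```text
t 13.6 pos [527.9, -227.4, 112.2] d [5.25, 1.18, 1.02] dist 55 q [-0.46, 0.31, 1.39, -0.02, 1.49, 0.18] zax [-0.048, -0.001, -0.999] F [0.1, 0.2, -3.5] gap 13.0
-2.2055319770683237
```

View pics/s8c.png

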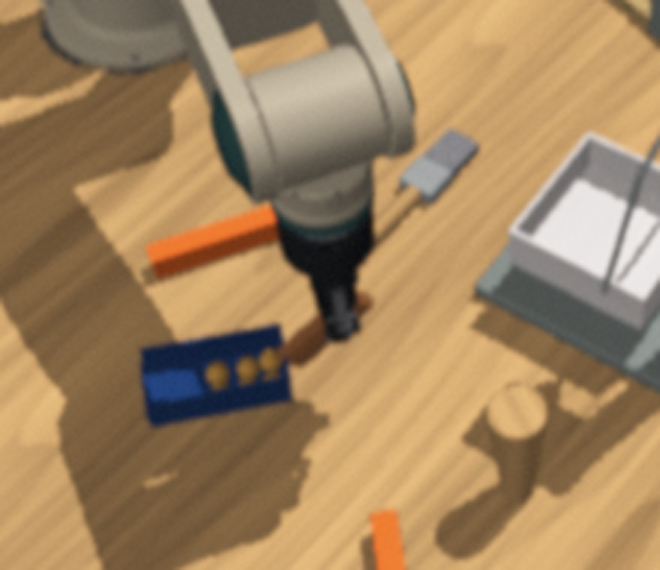

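Call:
play_rows:
  series:
    - {"dx": 0.7, "dy": 0.2, "dz": 0, "yaw": 0.12}
    - {"dx": 1.4, "dy": 0.3, "dz": 0, "yaw": 0.24}
    - {"dx": 2.1, "dy": 0.5, "dz": 0, "yaw": 0.36}
    - {"dx": 2.8, "dy": 0.6, "dz": 0, "yaw": 0.48}
    - {"dx": 3.5, "dy": 0.8, "dz": 0, "yaw": 0.6}
    - {"dx": 4.2, "dy": 0.9, "dz": 0, "yaw": 0.72}
    - {"dx": 4.8, "dy": 1.1, "dz": 0.3, "yaw": 0.81}
    - {"dx": 5.2, "dy": 1.2, "dz": 0.6, "yaw": 0.85}

```text
time_s: 14.32
eef_pos: [569.5, -191.7, 104.1]
ee_rot: [[0.996, 0.079, -0.046], [0.079, -0.997, -0.001], [-0.046, -0.003, -0.999]]
ft_force: [0.1, 1.1, -2.7]
finger_gap: 13.3
```

```bash
python3 -c "
from h import *
go(568,-192,72,)
from station import env
s=env.sense();R=np.array(s['ee_rot']);print(np.arctan2(R[1,1],R[0,1])-1.571)
"
```

```text
t 14.32 pos [569.5, -191.7, 104.1] d [-0.0, 0.03, 3.21] dist 32 q [-0.38, 0.38, 1.31, -0.02, 1.49, 1.12] zax [-0.046, -0.001, -0.999] F [0.1, 1.1, -2.7] gap 13.3
-3.063105562825366
```

Call:
play_rows:
  series:
    - {"dx": 0, "dy": 0, "dz": 0.5, "yaw": 0}
    - {"dx": 0, "dy": 0, "dz": 1.1, "yaw": 0}
    - {"dx": 0, "dy": 0, "dz": 1.7, "yaw": 0}
    - {"dx": 0, "dy": 0, "dz": 2.3, "yaw": 0}
    - {"dx": 0, "dy": 0, "dz": 2.8, "yaw": 0}
    - {"dx": 0, "dy": 0, "dz": 3.2, "yaw": 0}
    - {"dx": 0, "dy": 0, "dz": 3.4, "yaw": 0}
    - {"dx": 0, "dy": 0, "dz": 3.4, "yaw": 0}

```text
time_s: 14.98
eef_pos: [567.6, -191.7, 69.5]
ee_rot: [[0.996, 0.079, -0.047], [0.079, -0.997, -0.0], [-0.047, -0.003, -0.999]]
ft_force: [0.8, -0.1, -3.2]
finger_gap: 13.6
```

Call:
play_rows:
  series:
    - {"dx": 0, "dy": 0, "dz": 0, "yaw": 0}
    - {"dx": 0, "dy": 0, "dz": 0, "yaw": 0}
    - {"dx": 0, "dy": 0, "dz": 0, "yaw": 0}
    - {"dx": 0, "dy": 0, "dz": 0, "yaw": 0}
    - {"dx": 0, "dy": 0, "dz": -1, "yaw": 0}
    - {"dx": 0, "dy": 0, "dz": -3, "yaw": 0}
    - {"dx": 0, "dy": 0, "dz": -6, "yaw": 0}
    - {"dx": 0, "dy": 0, "dz": -10, "yaw": 0}
  gripper: -0.2

```text
time_s: 15.65
eef_pos: [571.1, -191.2, 168.6]
ee_rot: [[0.996, 0.079, -0.052], [0.079, -0.997, 0.002], [-0.051, -0.006, -0.999]]
ft_force: [0.2, -0.5, -0.1]
finger_gap: 51.5
```

```bash
python3 -c "
from h import *
go(240,20,150,1.65)
from station import env
cv2.imwrite('pics/s9.png',env.grab_frame('scene')[:,:,::-1]);crop('pics/s9.png','pics/s9c.png',110,180,220,190,3)
cv2.imwrite('pics/t9.png',env.grab_frame('top')[:,:,::-1])
"
```

```text
t 15.65 pos [571.1, -191.2, 168.6] d [-31.2, -23.65, 3.6] dist 393 yaw -0.0 q [-0.38, 0.34, 1.23, -0.02, 1.62, 1.11] zax [-0.052, 0.002, -0.999] F [0.2, -0.5, -0.1] gap 51.5
```

View pics/s9c.png

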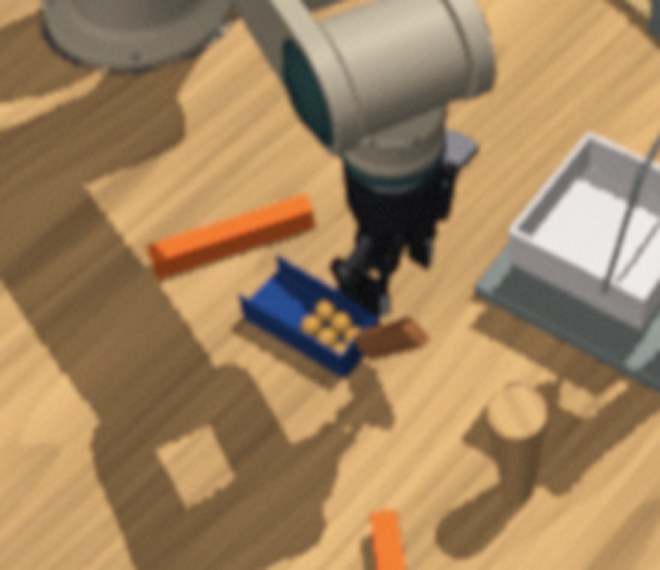

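View pics/t9.png

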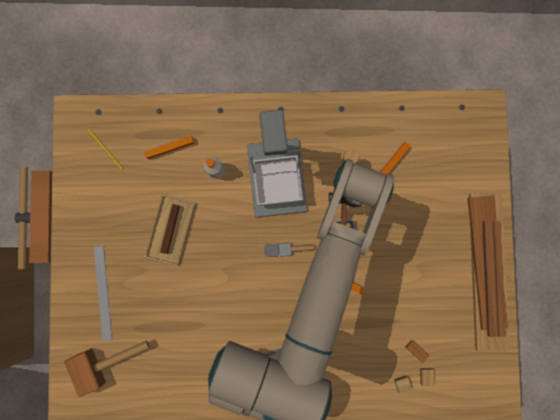

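Call:
play_rows:
  series:
    - {"dx": -1, "dy": -1, "dz": 0, "yaw": 0}
    - {"dx": -31.2, "dy": -23.6, "dz": 2, "yaw": -0.9}
    - {"dx": -31.2, "dy": -23.6, "dz": 3, "yaw": -0.9}
    - {"dx": -31.2, "dy": -23.6, "dz": 3.6, "yaw": -0.9}
    - {"dx": -31.2, "dy": -23.6, "dz": 3.6, "yaw": -0.9}
    - {"dx": -31.2, "dy": -23.6, "dz": 3.6, "yaw": -0.9}
    - {"dx": -31.2, "dy": -23.6, "dz": 3.6, "yaw": -0.9}
    - {"dx": -31.2, "dy": -23.6, "dz": 3.6, "yaw": -0.9}

```text
time_s: 16.42
eef_pos: [316.8, -27.9, 159.8]
ee_rot: [[0.573, 0.819, -0.032], [0.819, -0.574, -0.006], [-0.023, -0.023, -0.999]]
ft_force: [-0.7, 0.6, 1.8]
finger_gap: 50.9
```

```bash
python3 -c "
from h import *
go(40,6,150,1.65)"
```

```text
t 16.42 pos [316.8, -27.9, 159.8] d [-13.07, -24.59, 1.85] dist 279 yaw 0.88 q [-0.19, -0.52, 2.06, -0.01, 1.63, 0.42] zax [-0.032, -0.006, -0.999] F [-0.7, 0.6, 1.8] gap 50.9
```

Call:
play_rows:
  series:
    - {"dx": -1.9, "dy": -3.6, "dz": 0, "yaw": -0.1}
    - {"dx": -13, "dy": -24.6, "dz": 0, "yaw": -0.9}
    - {"dx": -13, "dy": -24.6, "dz": 0, "yaw": -0.9}
    - {"dx": -13, "dy": -24.6, "dz": 0, "yaw": -0.9}
    - {"dx": -13, "dy": -24.6, "dz": 0, "yaw": -0.9}
    - {"dx": -13, "dy": -24.6, "dz": 0, "yaw": -0.9}
    - {"dx": -13, "dy": -24.6, "dz": 0, "yaw": -0.9}
    - {"dx": -13, "dy": -24.6, "dz": 0, "yaw": -0.9}

```text
time_s: 17.08
eef_pos: [214.8, 1.0, 169.6]
ee_rot: [[-0.29, 0.955, -0.065], [0.957, 0.291, -0.006], [0.013, -0.064, -0.998]]
ft_force: [-0.1, -0.1, 0.0]
finger_gap: 50.9
```

```bash
python3 -c "
from h import *
go(20,3,150,1.65)"
```

```text
t 17.08 pos [214.8, 1.0, 169.6] d [5.83, -18.41, 3.23] dist 196 yaw -1.354 q [-0.15, -0.91, 2.25, -0.02, 1.86, -0.45] zax [-0.065, -0.006, -0.998] F [-0.1, -0.1, 0.0] gap 50.9
```

Call:
play_rows:
  series:
    - {"dx": 2, "dy": -6, "dz": 0.4, "yaw": -0.12}
    - {"dx": 6.1, "dy": -19.5, "dz": 1.3, "yaw": -1}
    - {"dx": 6.1, "dy": -19.5, "dz": 1.3, "yaw": -1}
    - {"dx": 6.1, "dy": -19.5, "dz": 1.3, "yaw": -1}
    - {"dx": 6.1, "dy": -19.5, "dz": 1.3, "yaw": -1}
    - {"dx": 6.1, "dy": -19.5, "dz": 1.3, "yaw": -1}
    - {"dx": 6.1, "dy": -19.5, "dz": 1.3, "yaw": -1}
    - {"dx": 6.1, "dy": -19.5, "dz": 1.3, "yaw": -1}

```text
time_s: 17.75
eef_pos: [200.4, 11.3, 173.4]
ee_rot: [[-0.948, 0.297, -0.118], [0.301, 0.954, -0.013], [0.109, -0.048, -0.993]]
ft_force: [0.3, -0.1, 0.7]
finger_gap: 51.1
```

```bash
python3 -c "
from h import *
go(5,0,170,1.65)"
```

```text
t 17.75 pos [200.4, 11.3, 173.4] d [18.14, -6.87, 2.66] dist 196 yaw -0.381 q [-0.1, -0.91, 2.25, -0.03, 1.92, -1.37] zax [-0.118, -0.013, -0.993] F [0.3, -0.1, 0.7] gap 51.1
```

Call:
play_rows:
  series:
    - {"dx": 6, "dy": -2, "dz": 1, "yaw": -0.12}
    - {"dx": 18.5, "dy": -6.8, "dz": 2.7, "yaw": -0.38}
    - {"dx": 18.5, "dy": -6.8, "dz": 2.7, "yaw": -0.38}
    - {"dx": 18.5, "dy": -6.8, "dz": 2.7, "yaw": -0.38}
    - {"dx": 18.5, "dy": -6.8, "dz": 2.7, "yaw": -0.38}
    - {"dx": 18.5, "dy": -6.8, "dz": 2.7, "yaw": -0.38}
    - {"dx": 18.5, "dy": -6.8, "dz": 2.7, "yaw": -0.38}
    - {"dx": 18.5, "dy": -6.8, "dz": 2.7, "yaw": -0.38}

```text
time_s: 18.42
eef_pos: [192.4, 17.5, 173.5]
ee_rot: [[-0.986, -0.074, -0.147], [-0.073, 0.997, -0.015], [0.148, -0.005, -0.989]]
ft_force: [-0.9, 0.3, 0.3]
finger_gap: 51.2
```

```bash
python3 -c "
from h import *
go(0,0,175,1.65)"
```

```text
t 18.42 pos [192.4, 17.5, 173.5] d [19.12, -0.32, 2.71] dist 193 yaw -0.005 q [-0.07, -0.91, 2.25, -0.03, 1.95, -1.72] zax [-0.147, -0.015, -0.989] F [-0.9, 0.3, 0.3] gap 51.2
```

Call:
play_rows:
  series:
    - {"dx": 19.5, "dy": -0.3, "dz": 3, "yaw": 0}
    - {"dx": 19.5, "dy": -0.3, "dz": 3, "yaw": 0}
    - {"dx": 19.5, "dy": -0.3, "dz": 3, "yaw": 0}
    - {"dx": 19.5, "dy": -0.3, "dz": 3, "yaw": 0}
    - {"dx": 19.5, "dy": -0.3, "dz": 3, "yaw": 0}
    - {"dx": 19.5, "dy": -0.3, "dz": 3, "yaw": 0}
    - {"dx": 19.5, "dy": -0.3, "dz": 3, "yaw": 0}
    - {"dx": 19.5, "dy": -0.3, "dz": 3, "yaw": 0}

```text
time_s: 19.08
eef_pos: [184.7, 18.2, 176.3]
ee_rot: [[-0.982, -0.074, -0.176], [-0.072, 0.997, -0.018], [0.177, -0.005, -0.984]]
ft_force: [-0.5, -0.3, -0.3]
finger_gap: 51.7
```

```bash
python3 -c "
from h import *
go(0,0,175,1.65)"
```

```text
t 19.08 pos [184.7, 18.2, 176.3] d [18.23, -0.44, 3.42] dist 186 yaw -0.005 q [-0.06, -0.91, 2.24, -0.03, 1.98, -1.71] zax [-0.176, -0.018, -0.984] F [-0.5, -0.3, -0.3] gap 51.7
```

Call:
play_rows:
  series:
    - {"dx": 19.5, "dy": -0.4, "dz": 3.5, "yaw": 0}
    - {"dx": 19.5, "dy": -0.4, "dz": 3.5, "yaw": 0}
    - {"dx": 19.5, "dy": -0.4, "dz": 3.5, "yaw": 0}
    - {"dx": 19.5, "dy": -0.4, "dz": 3.5, "yaw": 0}
    - {"dx": 19.5, "dy": -0.4, "dz": 3.5, "yaw": 0}
    - {"dx": 19.5, "dy": -0.4, "dz": 3.5, "yaw": 0}
    - {"dx": 19.5, "dy": -0.4, "dz": 3.5, "yaw": 0}
    - {"dx": 19.5, "dy": -0.4, "dz": 3.5, "yaw": 0}

```text
time_s: 19.75
eef_pos: [176.8, 19.2, 180.8]
ee_rot: [[-0.976, -0.074, -0.205], [-0.071, 0.997, -0.021], [0.206, -0.006, -0.979]]
ft_force: [0.2, 0.1, 0.0]
finger_gap: 51.4
```

Call:
play_rows:
  series:
    - {"dx": 19.5, "dy": -0.4, "dz": 4, "yaw": 0}
    - {"dx": 19.5, "dy": -0.4, "dz": 4, "yaw": 0}
    - {"dx": 19.5, "dy": -0.4, "dz": 4, "yaw": 0}
    - {"dx": 19.5, "dy": -0.4, "dz": 4, "yaw": 0}
    - {"dx": 19.5, "dy": -0.4, "dz": 4, "yaw": 0}
    - {"dx": 19.5, "dy": -0.4, "dz": 4, "yaw": 0}
    - {"dx": 19.5, "dy": -0.4, "dz": 4, "yaw": 0}
    - {"dx": 19.5, "dy": -0.4, "dz": 4, "yaw": 0}

```text
time_s: 20.42
eef_pos: [168.7, 23.2, 187.7]
ee_rot: [[-0.97, -0.075, -0.233], [-0.071, 0.997, -0.025], [0.234, -0.008, -0.972]]
ft_force: [-0.1, 0.4, 0.5]
finger_gap: 51.1
```

```bash
python3 -c "
from h import *
go(0,0,175,1.65)"
```

```text
t 20.42 pos [168.7, 23.2, 187.7] d [16.22, -1.04, 5.22] dist 171 yaw -0.004 q [-0.03, -0.91, 2.23, -0.04, 2.06, -1.69] zax [-0.233, -0.025, -0.972] F [-0.1, 0.4, 0.5] gap 51.1
```

Call:
play_rows:
  series:
    - {"dx": 19, "dy": -1.2, "dz": 4.5, "yaw": 0}
    - {"dx": 19, "dy": -1.2, "dz": 4.5, "yaw": 0}
    - {"dx": 19, "dy": -1.2, "dz": 4.5, "yaw": 0}
    - {"dx": 19, "dy": -1.2, "dz": 4.5, "yaw": 0}
    - {"dx": 19, "dy": -1.2, "dz": 4.5, "yaw": 0}
    - {"dx": 19, "dy": -1.2, "dz": 4.5, "yaw": 0}
    - {"dx": 19, "dy": -1.2, "dz": 4.5, "yaw": 0}
    - {"dx": 19, "dy": -1.2, "dz": 4.5, "yaw": 0}

```text
time_s: 21.08
eef_pos: [161.4, 19.5, 196.3]
ee_rot: [[-0.962, -0.075, -0.261], [-0.07, 0.997, -0.028], [0.262, -0.009, -0.965]]
ft_force: [0.5, -0.1, 0.2]
finger_gap: 51.3
```

Call:
play_rows:
  series:
    - {"dx": 19, "dy": -1.5, "dz": 5, "yaw": 0}
    - {"dx": 19, "dy": -1.5, "dz": 5, "yaw": 0}
    - {"dx": 19, "dy": -1.5, "dz": 5, "yaw": 0}
    - {"dx": 19, "dy": -1.5, "dz": 5, "yaw": 0}
    - {"dx": 19, "dy": -1.5, "dz": 5, "yaw": 0}
    - {"dx": 19, "dy": -1.5, "dz": 5, "yaw": 0}
    - {"dx": 19, "dy": -1.5, "dz": 5, "yaw": 0}
    - {"dx": 19, "dy": -1.5, "dz": 5, "yaw": 0}

```text
time_s: 21.75
eef_pos: [154.8, 5.9, 208.7]
ee_rot: [[-0.955, -0.075, -0.288], [-0.069, 0.997, -0.03], [0.289, -0.009, -0.957]]
ft_force: [0.8, -0.3, 0.9]
finger_gap: 51.0
```

```bash
python3 -c "
from h import *
go(0,0,190,1.65)
from station import env
cv2.imwrite('pics/s10.png',env.grab_frame('scene')[:,:,::-1])"
```

```text
t 21.75 pos [154.8, 5.9, 208.7] d [14.28, 0.59, 6.27] dist 156 yaw -0.004 q [-0.1, -0.91, 2.19, -0.07, 2.14, -1.77] zax [-0.288, -0.03, -0.957] F [0.8, -0.3, 0.9] gap 51.0
```

View pics/s10.png

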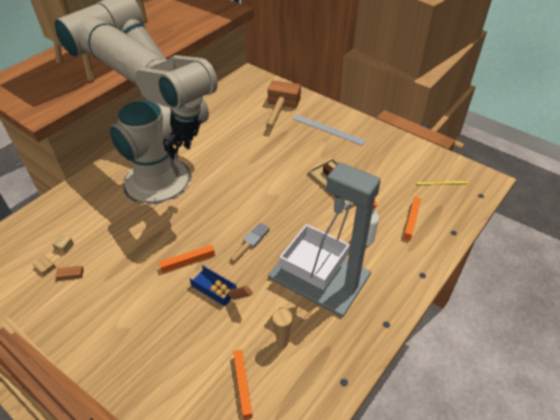

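Call:
play_rows:
  series:
    - {"dx": 16, "dy": 0.7, "dz": 6, "yaw": 0}
    - {"dx": 16, "dy": 0.7, "dz": 6, "yaw": 0}
    - {"dx": 16, "dy": 0.7, "dz": 6, "yaw": 0}
    - {"dx": 16, "dy": 0.7, "dz": 6, "yaw": 0}
    - {"dx": 16, "dy": 0.7, "dz": 6, "yaw": 0}
    - {"dx": 16, "dy": 0.7, "dz": 6, "yaw": 0}
    - {"dx": 16, "dy": 0.7, "dz": 6, "yaw": 0}
    - {"dx": 16, "dy": 0.7, "dz": 6, "yaw": 0}

```text
time_s: 22.47
eef_pos: [147.4, 13.5, 208.7]
ee_rot: [[-0.946, -0.075, -0.314], [-0.068, 0.997, -0.032], [0.316, -0.009, -0.949]]
ft_force: [-0.0, 1.3, 0.1]
finger_gap: 51.4
```

```bash
python3 -c "
from h import *
go(0,0,190,1.65)"
```

```text
t 22.47 pos [147.4, 13.5, 208.7] d [13.45, -0.22, 6.45] dist 149 yaw -0.004 q [-0.06, -0.91, 2.2, -0.06, 2.17, -1.74] zax [-0.314, -0.032, -0.949] F [-0.0, 1.3, 0.1] gap 51.4
```

Call:
play_rows:
  series:
    - {"dx": 16, "dy": -0.2, "dz": 6.5, "yaw": 0}
    - {"dx": 16, "dy": -0.2, "dz": 6.5, "yaw": 0}
    - {"dx": 16, "dy": -0.2, "dz": 6.5, "yaw": 0}
    - {"dx": 16, "dy": -0.2, "dz": 6.5, "yaw": 0}
    - {"dx": 16, "dy": -0.2, "dz": 6.5, "yaw": 0}
    - {"dx": 16, "dy": -0.2, "dz": 6.5, "yaw": 0}
    - {"dx": 16, "dy": -0.2, "dz": 6.5, "yaw": 0}
    - {"dx": 16, "dy": -0.2, "dz": 6.5, "yaw": 0}

```text
time_s: 23.13
eef_pos: [140.5, 15.4, 207.9]
ee_rot: [[-0.937, -0.075, -0.34], [-0.067, 0.997, -0.035], [0.342, -0.01, -0.94]]
ft_force: [-0.0, 0.7, -0.6]
finger_gap: 50.9
```

```bash
python3 - <<'E'
from h import *
from station import env
go(500,-150,180)
env.grab_frame('top')
cv2.imwrite('pics/t11.png',env.grab_frame('top')[:,:,::-1]);crop('pics/t11.png','pics/t11c.png',310,190,60,60,9)
E
```

```text
t 23.13 pos [140.5, 15.4, 207.9] d [-33.54, -19.17, -9.03] dist 397 q [-0.05, -0.91, 2.21, -0.07, 2.19, -1.73] zax [-0.34, -0.035, -0.94] F [-0.0, 0.7, -0.6] gap 50.9
```

View pics/t11c.png

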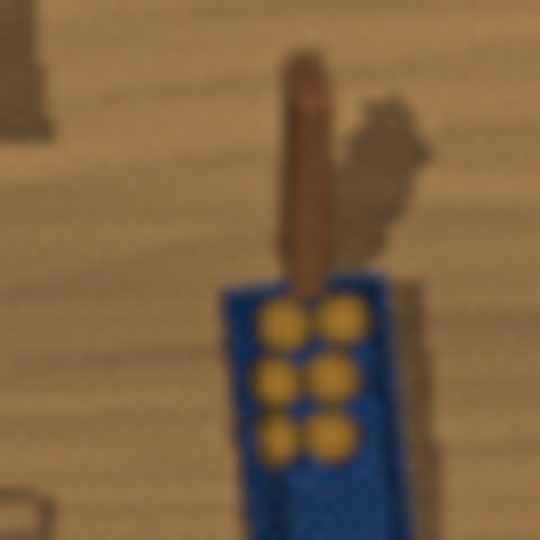

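```bash
crop=1; python3 - <<'E'
from h import *
crop('pics/t11.png','pics/t11d.png',310,190,70,90,6)
def W(u,v,z,k=9,u0=310,v0=190): return px2w("top",u0+(u+.5)/k-.5,v0+(v+.5)/k-.5,z)
a,b=W(225,292,38),W(385,277,38); c,d=W(248,540,38),W(412,540,38)
h=(c-a)+(d-b); yw=np.arctan2(h[1],h[0]); n=a-b; print("heading",yw,"from back wall",np.arctan2(n[1],n[0])+np.pi/2, np.linalg.norm(a-b))
m=(a+b)/2; print("back mid",m); 
for y in(yw,):
    x=np.array([np.cos(y),np.sin(y)]); o=m[:2]+53*x; print("origin",o,"grip",o-98*x,"htop exp",o-119*x)
print("htop",W(308,70,99))
E
```

```text
heading -3.0689185361267857 from back wall 3.21898479084161 56.90423099719839
back mid [ 515.31387081 -194.2062365    38.        ]
origin [ 462.4537697  -198.05457512] grip [ 560.19508874 -190.93877918] htop exp [ 581.13965711 -189.41396577]
htop [ 585.75827377 -189.26145745   99.        ]
```

View pics/t11d.png

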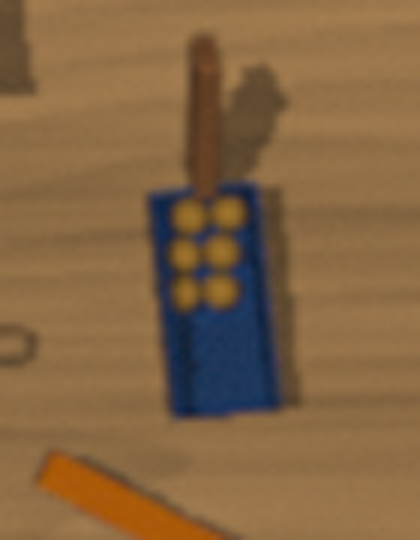

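```bash
python3 -c "
from h import *
go(599,-187.5,167)"
```

```text
t 23.23 pos [140.5, 15.4, 207.8] d [-43.01, -23.64, -11.05] dist 503 q [-0.05, -0.91, 2.21, -0.07, 2.19, -1.73] zax [-0.34, -0.035, -0.94] F [-0.1, 0.1, -0.7] gap 51.3
```

Call:
play_rows:
  series:
    - {"dx": -2, "dy": -1, "dz": -0.5, "yaw": 0}
    - {"dx": -43, "dy": -23.6, "dz": -11, "yaw": 0}
    - {"dx": -43, "dy": -23.6, "dz": -11, "yaw": 0}
    - {"dx": -43, "dy": -23.6, "dz": -11, "yaw": 0}
    - {"dx": -43, "dy": -23.6, "dz": -11, "yaw": 0}
    - {"dx": -43, "dy": -23.6, "dz": -11, "yaw": 0}
    - {"dx": -43, "dy": -23.6, "dz": -11, "yaw": 0}
    - {"dx": -43, "dy": -23.6, "dz": -11, "yaw": 0}

```text
time_s: 23.9
eef_pos: [429.1, -112.0, 181.0]
ee_rot: [[-0.937, -0.075, -0.341], [-0.067, 0.997, -0.035], [0.343, -0.01, -0.939]]
ft_force: [-0.4, 0.2, 1.4]
finger_gap: 51.2
```

```bash
python3 -c "
from h import *
go(599,-187.5,167,1.647)"
```

```text
t 23.9 pos [429.1, -112.0, 181.0] d [-15.89, -8.79, -4.22] dist 186 yaw -0.001 q [-0.27, 0.1, 1.51, -0.13, 1.85, -1.92] zax [-0.341, -0.035, -0.939] F [-0.4, 0.2, 1.4] gap 51.2
```

Call:
play_rows:
  series:
    - {"dx": -15.9, "dy": -8.8, "dz": -4.2, "yaw": 0}
    - {"dx": -15.9, "dy": -8.8, "dz": -4.2, "yaw": 0}
    - {"dx": -15.9, "dy": -8.8, "dz": -4.2, "yaw": 0}
    - {"dx": -15.9, "dy": -8.8, "dz": -4.2, "yaw": 0}
    - {"dx": -15.9, "dy": -8.8, "dz": -4.2, "yaw": 0}
    - {"dx": -15.9, "dy": -8.8, "dz": -4, "yaw": 0}
    - {"dx": -15.9, "dy": -8.8, "dz": -2, "yaw": 0}
    - {"dx": -15.9, "dy": -8.8, "dz": 0, "yaw": 0}

```text
time_s: 24.57
eef_pos: [585.0, -189.2, 127.0]
ee_rot: [[-0.938, -0.075, -0.34], [-0.067, 0.997, -0.035], [0.341, -0.01, -0.94]]
ft_force: [-0.3, 0.8, -1.0]
finger_gap: 51.1
```

```bash
python3 -c "
from h import *
go(564.5,-191.3,71,1.647)
from station import env
cv2.imwrite('pics/s12.png',env.grab_frame('scene')[:,:,::-1]);crop('pics/s12.png','pics/s12c.png',150,180,170,150,4)"
```

```text
t 24.57 pos [585.0, -189.2, 127.0] d [0.02, 0.0, 5.97] dist 60 yaw -0.001 q [-0.31, 0.62, 0.98, -0.15, 1.86, -1.98] zax [-0.34, -0.035, -0.94] F [-0.3, 0.8, -1.0] gap 51.1
```

View pics/s12c.png

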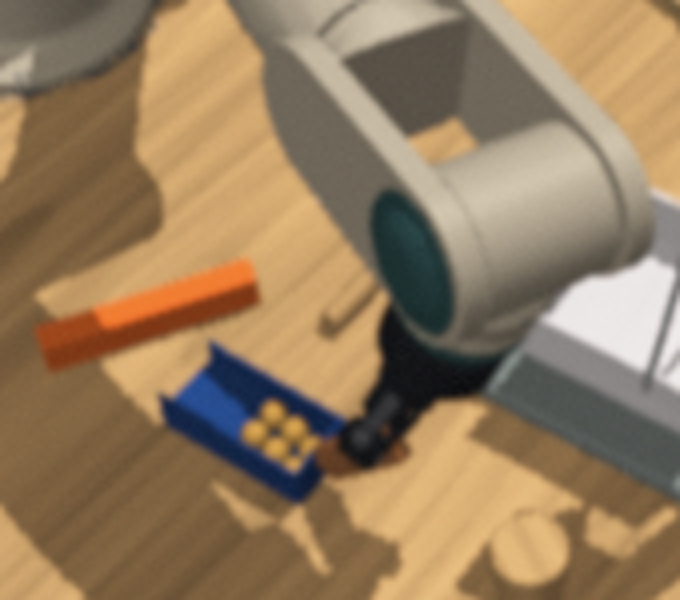

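Call:
play_rows:
  series:
    - {"dx": 0, "dy": 0, "dz": 1, "yaw": 0}
    - {"dx": 0, "dy": 0, "dz": 2.5, "yaw": 0}
    - {"dx": 0, "dy": 0, "dz": 4, "yaw": 0}
    - {"dx": 0, "dy": 0, "dz": 5.2, "yaw": 0}
    - {"dx": 0, "dy": 0, "dz": 5.9, "yaw": 0}
    - {"dx": 0, "dy": 0, "dz": 5.9, "yaw": 0}
    - {"dx": 0, "dy": 0, "dz": 5.9, "yaw": 0}
    - {"dx": 0, "dy": 0, "dz": 5.9, "yaw": 0}

```text
time_s: 25.28
eef_pos: [562.3, -190.8, 67.9]
ee_rot: [[-0.935, -0.075, -0.346], [-0.067, 0.997, -0.033], [0.347, -0.008, -0.938]]
ft_force: [-0.3, 0.1, -0.5]
finger_gap: 51.5
```

Call:
play_rows:
  series:
    - {"dx": 0, "dy": 0, "dz": 0, "yaw": 0}
    - {"dx": 0, "dy": 0, "dz": 0, "yaw": 0}
    - {"dx": 0, "dy": 0, "dz": 0, "yaw": 0}
    - {"dx": 0, "dy": 0, "dz": 0, "yaw": 0}
    - {"dx": 0, "dy": 0, "dz": 0, "yaw": 0}
    - {"dx": 0, "dy": 0, "dz": 0, "yaw": 0}
    - {"dx": 0, "dy": 0, "dz": 0, "yaw": 0}
    - {"dx": 0, "dy": 0, "dz": 0, "yaw": 0}
  gripper: 1

```text
time_s: 25.95
eef_pos: [562.7, -190.9, 68.6]
ee_rot: [[-0.936, -0.075, -0.344], [-0.067, 0.997, -0.034], [0.346, -0.009, -0.938]]
ft_force: [0.5, -0.9, 4.4]
finger_gap: 13.3
```

```bash
python3 - <<'E'
from h import *
from station import env
s=env.sense();print(s['time_s'],np.round(s['eef_pos'],1),np.round(s['ee_rot'],3).tolist(),s['finger_gap'],np.round(s['q'],2))
E
```

```text
25.95 [ 562.7 -190.9   68.6] [[-0.936, -0.075, -0.344], [-0.067, 0.997, -0.034], [0.346, -0.009, -0.938]] 13.257091915054323 [-0.33  0.61  1.11 -0.15  1.74 -1.97]
```

```bash
cat > plan.py <<'E'
import numpy as np
from scipy.spatial.transform import Rotation as Ro
from scipy.interpolate import PchipInterpolator as PI
R0=np.array([[-0.936,-0.075,-0.344],[-0.067,0.997,-0.034],[0.346,-0.009,-0.938]]); U,_,V=np.linalg.svd(R0); R0=U@V
p0=np.array([562.7,-190.9,68.6])
h=-3.066; O=np.array([464.,-198,0]); RS=Ro.from_euler('z',h).as_matrix()
lip_t=R0.T@(O+RS@[68,0,14]-p0); RSt=R0.T@RS; O_t=R0.T@(O-p0)
sy=.0916; SO=np.array([641.,14,0]); RSc=Ro.from_euler('z',sy).as_matrix()
def own(p): return RSc.T@(np.asarray(p)-SO)
def wld(p): return RSc@np.asarray(p)+SO
def Rphi(f): return R0@Ro.from_euler('z',f).as_matrix()
def tcp(lip_own,f): return wld(lip_own)-Rphi(f)@lip_t
def cur():
    from station import env
    s=env.sense();R=np.array(s["ee_rot"]);p=np.array(s["eef_pos"]); f=Ro.from_matrix(R0.T@R).as_rotvec()[2]
    return p,R,f,s
def plan(way):
    """way: list of 8 (lip own x,y,z, phi)"""
    p,R,f,s=cur(); print("t",round(s["time_s"],2),"phi",round(f,3),"lip own",own(p+R@lip_t).round(1),"tcp",p.round(1),"gap",round(s["finger_gap"],1),"F",np.round(s["ft_force"],1),"q",np.round(s["q"],2))
    prev=p;pf=f;rows=[]
    for x,y,z,ff in way:
        q=tcp((x,y,z),ff); d=R.T@(q-p)/10; rows.append('{"dx": %.1f, "dy": %.1f, "dz": %.1f, "yaw": %.2f}'%(*d,ff-f))
        assert np.linalg.norm(q-prev)<40 and abs(ff-pf)<.126,(q,prev,ff,pf); mx=np.linalg.norm(q-prev); prev=q;pf=ff
    print("["+", ".join(rows)+"]"); print("end tcp",prev.round(0),"last step",mx.round(0))
E
python3 - <<'E'
from plan import *
for f in np.arange(0,181,15):
    R=Rphi(np.radians(f))@RSt; x=R[:,0]; x2=RSc.T@x; print(f,"pitch dn",np.degrees(np.arcsin(-x[2])).round(1),"heading own",np.degrees(np.arctan2(x2[1],x2[0])).round(0),"roll",np.degrees(np.arcsin(R[2,1])).round(1),"grip off own",(RSc.T@R@[-166,0,59]).round(0))
print("lip own now",own(p0+R0@lip_t))
E
```

```text
0 pitch dn -0.0 heading own 179.0 roll 0.0 grip off own [166.  -3.  59.]
15 pitch dn 0.8 heading own 165.0 roll 5.1 grip off own [161. -38.  61.]
30 pitch dn 2.7 heading own 151.0 roll 9.9 grip off own [148. -70.  66.]
45 pitch dn 5.8 heading own 137.0 roll 14.0 grip off own [127. -97.  74.]
60 pitch dn 9.7 heading own 124.0 roll 17.2 grip off own [ 100. -118.   84.]
75 pitch dn 14.4 heading own 110.0 roll 19.2 grip off own [  69. -131.   95.]
90 pitch dn 19.4 heading own 96.0 roll 19.8 grip off own [  36. -135.  107.]
105 pitch dn 24.6 heading own 82.0 roll 18.9 grip off own [   4. -130.  119.]
120 pitch dn 29.6 heading own 67.0 roll 16.7 grip off own [ -27. -115.  130.]
135 pitch dn 34.0 heading own 52.0 roll 13.4 grip off own [-53. -93. 140.]
150 pitch dn 37.6 heading own 35.0 roll 9.1 grip off own [-72. -65. 147.]
165 pitch dn 39.8 heading own 17.0 roll 4.3 grip off own [-84. -32. 151.]
180 pitch dn 40.5 heading own -1.0 roll -0.9 grip off own [-88.   3. 153.]
lip own now [-263.64129776 -193.83223274   14.        ]
```

```bash
cat >> plan.py <<'E'
K=np.array([0,8,16,32,40,48,54]); A=np.array([[-264,-194,14,0],[-262,-193,80,.03],[-215,-170,140,.7],[-45,-45,140,1.22],[-30,-35,130,2.16],[-40,-10,125,3.1],[-42,-3,123,3.16]])
W=PI(K,A)
def seg(k): return plan([W(i) for i in range(k+1,k+9)])
E
python3 -c "
from plan import *
seg(0)"
```

```text
t 25.95 phi -0.0 lip own [-263.7 -193.8   14. ] tcp [ 562.7 -190.9   68.6] gap 13.3 F [ 0.5 -0.9  4.4] q [-0.33  0.61  1.11 -0.15  1.74 -1.97]
[{"dx": 0.3, "dy": -0.0, "dz": -0.8, "yaw": 0.00}, {"dx": 0.6, "dy": -0.1, "dz": -1.6, "yaw": 0.00}, {"dx": 0.9, "dy": -0.1, "dz": -2.4, "yaw": 0.00}, {"dx": 1.2, "dy": -0.1, "dz": -3.2, "yaw": 0.01}, {"dx": 1.4, "dy": -0.2, "dz": -4.0, "yaw": 0.01}, {"dx": 1.7, "dy": -0.2, "dz": -4.7, "yaw": 0.02}, {"dx": 1.9, "dy": -0.3, "dz": -5.5, "yaw": 0.02}, {"dx": 2.1, "dy": -0.4, "dz": -6.2, "yaw": 0.03}]
end tcp [ 564. -194.  135.] last step 8.0
```

Call:
play_rows:
  series:
    - {"dx": 0.2, "dy": 0, "dz": -0.5, "yaw": 0}
    - {"dx": 0.5, "dy": -0.1, "dz": -1.3, "yaw": 0}
    - {"dx": 0.8, "dy": -0.1, "dz": -2.2, "yaw": 0}
    - {"dx": 1.2, "dy": -0.1, "dz": -3.2, "yaw": 0.01}
    - {"dx": 1.4, "dy": -0.2, "dz": -4, "yaw": 0.01}
    - {"dx": 1.7, "dy": -0.2, "dz": -4.7, "yaw": 0.02}
    - {"dx": 1.9, "dy": -0.3, "dz": -5.5, "yaw": 0.02}
    - {"dx": 2.1, "dy": -0.4, "dz": -6.2, "yaw": 0.03}

```text
time_s: 26.62
eef_pos: [564.8, -194.3, 135.0]
ee_rot: [[-0.938, -0.047, -0.344], [-0.037, 0.999, -0.034], [0.345, -0.019, -0.938]]
ft_force: [-0.4, -0.2, -3.6]
finger_gap: 13.2
```

```bash
python3 -c "
from plan import *
import h as H,cv2
from station import env
cv2.imwrite('pics/s13.png',env.grab_frame('scene')[:,:,::-1]);H.crop('pics/s13.png','pics/s13c.png',150,160,200,170,4)
p,R,f,s=cur()
L=p+R@lip_t; B=p+R@(O_t+RSt@np.array([-53,0,38.])); print('exp px lip',H.w2px('scene',L),'backtop',H.w2px('scene',B))
seg(8)"
```

```text
exp px lip [194.00231675 261.43706561] backtop [227.47714902 277.57179069]
t 26.67 phi 0.032 lip own [-261.1 -193.6   81.6] tcp [ 565.3 -194.7  136.6] gap 13.1 F [ 0.6 -0.7 -2.5] q [-0.33  0.56  1.04 -0.15  1.86 -1.96]
[{"dx": 0.2, "dy": -0.3, "dz": -0.6, "yaw": 0.03}, {"dx": 0.2, "dy": -1.0, "dz": -1.7, "yaw": 0.09}, {"dx": 0.3, "dy": -2.0, "dz": -2.8, "yaw": 0.18}, {"dx": 0.4, "dy": -3.1, "dz": -3.9, "yaw": 0.29}, {"dx": 0.6, "dy": -4.2, "dz": -5.0, "yaw": 0.40}, {"dx": 0.8, "dy": -5.1, "dz": -5.9, "yaw": 0.51}, {"dx": 0.9, "dy": -5.8, "dz": -6.6, "yaw": 0.60}, {"dx": 0.8, "dy": -6.1, "dz": -7.0, "yaw": 0.67}]
end tcp [ 585. -253.  207.] last step 5.0
```

View pics/s13c.png

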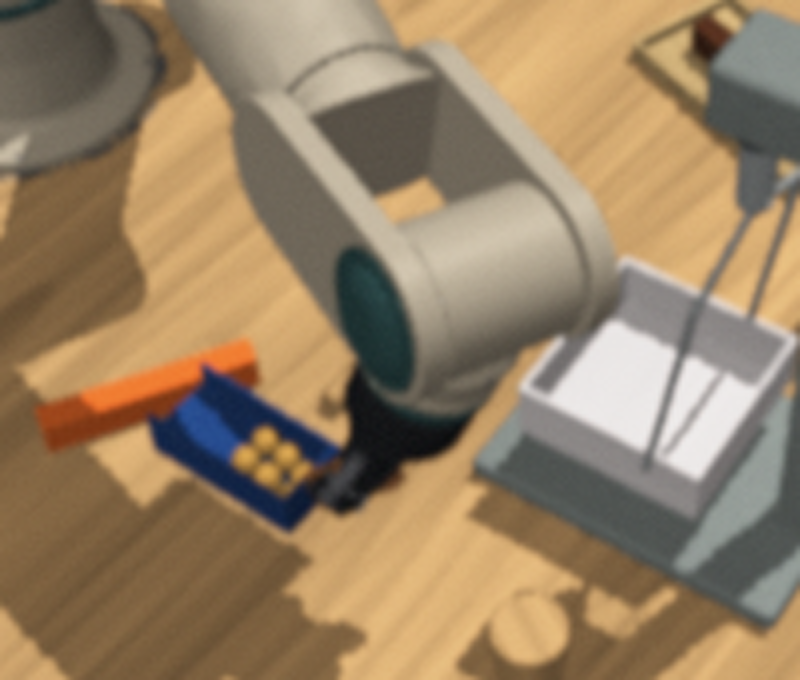

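Call:
play_rows:
  series:
    - {"dx": 0.2, "dy": -0.3, "dz": -0.6, "yaw": 0.03}
    - {"dx": 0.2, "dy": -1, "dz": -1.7, "yaw": 0.09}
    - {"dx": 0.3, "dy": -2, "dz": -2.8, "yaw": 0.18}
    - {"dx": 0.4, "dy": -3.1, "dz": -3.9, "yaw": 0.29}
    - {"dx": 0.6, "dy": -4.2, "dz": -5, "yaw": 0.4}
    - {"dx": 0.8, "dy": -5.1, "dz": -5.9, "yaw": 0.51}
    - {"dx": 0.9, "dy": -5.8, "dz": -6.6, "yaw": 0.6}
    - {"dx": 0.8, "dy": -6.1, "dz": -7, "yaw": 0.67}

```text
time_s: 27.33
eef_pos: [584.5, -254.8, 207.7]
ee_rot: [[-0.76, 0.553, -0.341], [0.599, 0.8, -0.035], [0.254, -0.231, -0.939]]
ft_force: [-0.1, 0.8, -4.2]
finger_gap: 13.1
```

```bash
python3 -c "
from plan import *
seg(16)"
```

```text
t 27.33 phi 0.71 lip own [-214.5 -170.7  140.1] tcp [ 584.5 -254.8  207.7] gap 13.1 F [-0.1  0.8 -4.2] q [-0.4   0.64  0.79 -0.18  2.02 -1.39]
[{"dx": -0.2, "dy": 0.4, "dz": -0.2, "yaw": 0.04}, {"dx": -0.4, "dy": 0.9, "dz": -0.5, "yaw": 0.08}, {"dx": -0.7, "dy": 1.7, "dz": -0.9, "yaw": 0.11}, {"dx": -0.9, "dy": 2.7, "dz": -1.3, "yaw": 0.14}, {"dx": -1.1, "dy": 3.8, "dz": -1.8, "yaw": 0.17}, {"dx": -1.3, "dy": 5.0, "dz": -2.2, "yaw": 0.19}, {"dx": -1.5, "dy": 6.3, "dz": -2.7, "yaw": 0.22}, {"dx": -1.7, "dy": 7.6, "dz": -3.2, "yaw": 0.24}]
end tcp [ 650. -203.  216.] last step 14.0
```

```bash
python3 - <<'E'
from kin import *
import plan as P
dT=180;x,_=fit(dT)
for k in range(16,55,4):
    w=P.W(k); t=P.tcp(w[:3],w[3]); r=np.hypot(*t[:2]); q=ik(np.array([r,t[2],.349]),[.7,.7,2.],x,dT); e=fk(q,x,dT)-[r,t[2],.349]; print(k,w.round(2),t.round(0),round(r),q.round(2),e.round(2))
E
```

```text
16 [-215.  -170.   140.     0.7] [ 585. -253.  207.] 637 [0.58 0.86 2.05] [ 0. -0.  0.]
20 [-174.16 -142.97  140.      0.85] [ 610. -238.  212.] 655 [0.64 0.77 2.08] [-0. -0. -0.]
24 [-121.25 -103.49  140.      0.95] [ 650. -203.  216.] 681 [0.73 0.63 2.13] [-0. -0. -0.]
28 [-72.72 -66.02 140.     1.05] [ 684. -170.  220.] 705 [0.83 0.47 2.19] [-0. -0. -0.]
32 [-45.   -45.   140.     1.22] [ 691. -157.  227.] 709 [0.85 0.43 2.21] [-0. -0. -0.]
36 [-34.54 -39.79 135.83   1.63] [ 650. -163.  242.] 670 [0.69 0.64 2.17] [-0. -0. -0.]
40 [-30.   -35.   130.     2.16] [ 588. -139.  260.] 604 [0.47 0.91 2.11] [ 0. -0.  0.]
44 [-34.49 -22.38 127.1    2.73] [532. -71. 274.] 537 [0.26 1.14 2.09] [ 0. -0.  0.]
48 [-40.  -10.  125.    3.1] [511. -10. 275.] 511 [0.19 1.22 2.08] [ 0. -0.  0.]
52 [-41.71  -4.37 123.51   3.15] [508.   3. 273.] 508 [0.18 1.23 2.08] [ 0. -0.  0.]
```

Call:
play_rows:
  series:
    - {"dx": -0.2, "dy": 0.4, "dz": -0.2, "yaw": 0.04}
    - {"dx": -0.4, "dy": 0.9, "dz": -0.5, "yaw": 0.08}
    - {"dx": -0.7, "dy": 1.7, "dz": -0.9, "yaw": 0.11}
    - {"dx": -0.9, "dy": 2.7, "dz": -1.3, "yaw": 0.14}
    - {"dx": -1.1, "dy": 3.8, "dz": -1.8, "yaw": 0.17}
    - {"dx": -1.3, "dy": 5, "dz": -2.2, "yaw": 0.19}
    - {"dx": -1.5, "dy": 6.3, "dz": -2.7, "yaw": 0.22}
    - {"dx": -1.7, "dy": 7.6, "dz": -3.2, "yaw": 0.24}

```text
time_s: 28.0
eef_pos: [650.6, -202.9, 215.9]
ee_rot: [[-0.604, 0.72, -0.342], [0.774, 0.632, -0.035], [0.191, -0.286, -0.939]]
ft_force: [-0.0, 0.6, -3.1]
finger_gap: 12.9
```

```bash
python3 -c "
from plan import *
import h as H,cv2
from station import env
cv2.imwrite('pics/s14.png',env.grab_frame('scene')[:,:,::-1]);H.crop('pics/s14.png','pics/s14c.png',180,140,200,170,4)
seg(24)"
```

```text
t 28.05 phi 0.951 lip own [-118.8 -101.1  139.3] tcp [ 652.  -200.6  215.6] gap 13.2 F [-0.4  0.9 -3.3] q [-0.3   0.82  0.51 -0.16  2.13 -1.06]
[{"dx": 0.1, "dy": 1.0, "dz": -0.4, "yaw": 0.02}, {"dx": 0.2, "dy": 2.2, "dz": -0.8, "yaw": 0.05}, {"dx": 0.3, "dy": 3.2, "dz": -1.2, "yaw": 0.07}, {"dx": 0.5, "dy": 4.1, "dz": -1.6, "yaw": 0.10}, {"dx": 0.7, "dy": 4.8, "dz": -2.0, "yaw": 0.14}, {"dx": 0.8, "dy": 5.3, "dz": -2.2, "yaw": 0.17}, {"dx": 1.0, "dy": 5.4, "dz": -2.4, "yaw": 0.22}, {"dx": 1.2, "dy": 5.2, "dz": -2.6, "yaw": 0.27}]
end tcp [ 691. -157.  227.] last step 3.0
```

View pics/s14c.png

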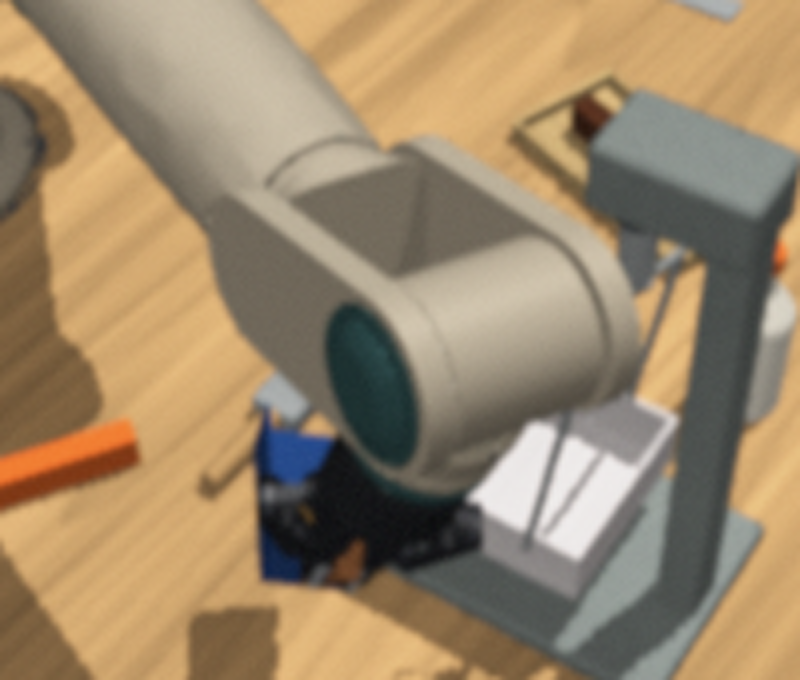

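Call:
play_rows:
  series:
    - {"dx": 0.1, "dy": 1, "dz": -0.4, "yaw": 0.02}
    - {"dx": 0.2, "dy": 2.2, "dz": -0.8, "yaw": 0.05}
    - {"dx": 0.3, "dy": 3.2, "dz": -1.2, "yaw": 0.07}
    - {"dx": 0.5, "dy": 4.1, "dz": -1.6, "yaw": 0.1}
    - {"dx": 0.7, "dy": 4.8, "dz": -2, "yaw": 0.14}
    - {"dx": 0.8, "dy": 5.3, "dz": -2.2, "yaw": 0.17}
    - {"dx": 1, "dy": 5.4, "dz": -2.4, "yaw": 0.22}
    - {"dx": 1.2, "dy": 5.2, "dz": -2.6, "yaw": 0.27}

```text
time_s: 28.72
eef_pos: [691.1, -157.2, 226.4]
ee_rot: [[-0.389, 0.855, -0.343], [0.915, 0.402, -0.035], [0.108, -0.327, -0.939]]
ft_force: [0.1, 0.6, -3.7]
finger_gap: 13.5
```

```bash
python3 -c "
from plan import *
import h as H,cv2
from station import env
for n in('top','scene'): cv2.imwrite('pics/%s15.png'%n,env.grab_frame(n)[:,:,::-1])
H.crop('pics/top15.png','pics/t15c.png',230,90,160,150,5)
H.crop('pics/scene15.png','pics/s15c.png',220,120,160,150,5)
seg(32)"
```

```text
t 28.82 phi 1.223 lip own [-44.8 -45.4 140. ] tcp [ 690.9 -157.7  227.8] gap 13.3 F [-0.6 -0.1 -2.9] q [-0.23  0.97  0.25 -0.15  2.25 -0.73]Traceback (most recent call last):
  File "<string>", line 8, in <module>
    seg(32)
    ~~~^^^^
  File "plan.py", line 27, in seg
    def seg(k): return plan([W(i) for i in range(k+1,k+9)])
                       ~~~~^^^^^^^^^^^^^^^^^^^^^^^^^^^^^^^^
  File "plan.py", line 23, in plan
    assert np.linalg.norm(q-prev)<40 and abs(ff-pf)<.126,(q,prev,ff,pf); mx=np.linalg.norm(q-prev); prev=q;pf=ff
           ^^^^^^^^^^^^^^^^^^^^^^^^^^^^^^^^^^^^^^^^^^^^^
AssertionError: (array([ 650.12411648, -162.7495941 ,  242.21782389]), array([ 664.51153482, -162.679031  ,  237.69470461]), np.float64(1.6268379446640318), np.float64(1.498481966403162))
```

View pics/t15c.png

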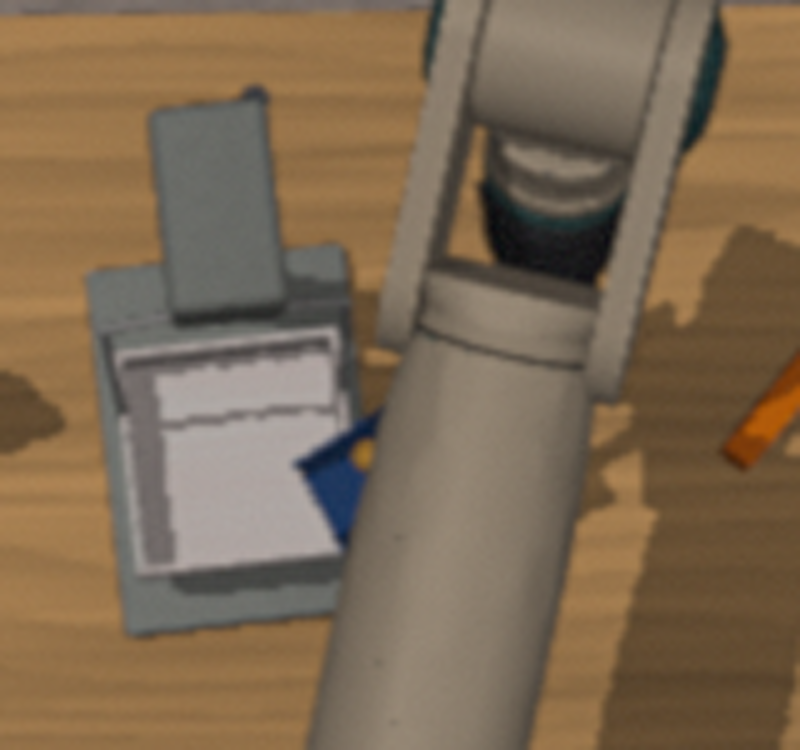

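View pics/s15c.png

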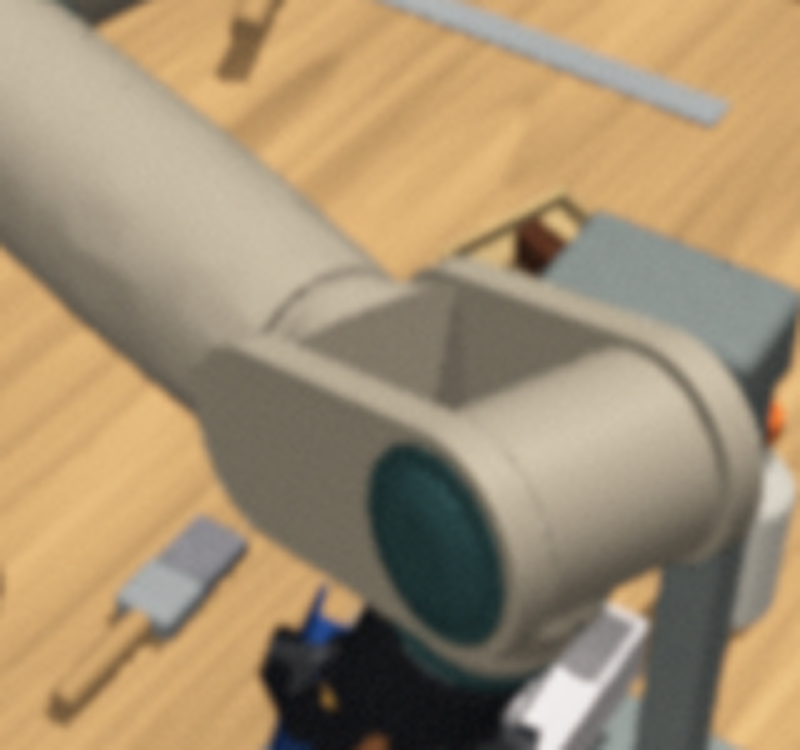

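```bash
python3 -c "
from plan import *
w=[]
for i in range(1,9):
    u=min(i/6,1); w.append((-45+15*u,-45+17*u,140-9*u,1.223+.112*i-(.04 if i>0 else 0)))
plan(w)"
```

```text
t 28.82 phi 1.223 lip own [-44.8 -45.4 140. ] tcp [ 690.9 -157.7  227.8] gap 13.3 F [-0.6 -0.1 -2.9] q [-0.23  0.97  0.25 -0.15  2.25 -0.73]
[{"dx": 0.2, "dy": -0.6, "dz": 0.1, "yaw": 0.07}, {"dx": 0.6, "dy": -1.8, "dz": 0.1, "yaw": 0.18}, {"dx": 1.2, "dy": -2.9, "dz": 0.2, "yaw": 0.30}, {"dx": 1.9, "dy": -4.0, "dz": 0.2, "yaw": 0.41}, {"dx": 2.8, "dy": -5.0, "dz": 0.3, "yaw": 0.52}, {"dx": 3.8, "dy": -5.9, "dz": 0.3, "yaw": 0.63}, {"dx": 4.8, "dy": -7.1, "dz": 0.3, "yaw": 0.74}, {"dx": 5.9, "dy": -8.2, "dz": 0.3, "yaw": 0.86}]
end tcp [ 597. -137.  258.] last step 15.0
```

Call:
play_rows:
  series:
    - {"dx": 0.2, "dy": -0.6, "dz": 0.1, "yaw": 0.07}
    - {"dx": 0.6, "dy": -1.8, "dz": 0.1, "yaw": 0.18}
    - {"dx": 1.2, "dy": -2.9, "dz": 0.2, "yaw": 0.3}
    - {"dx": 1.9, "dy": -4, "dz": 0.2, "yaw": 0.41}
    - {"dx": 2.8, "dy": -5, "dz": 0.3, "yaw": 0.52}
    - {"dx": 3.8, "dy": -5.9, "dz": 0.3, "yaw": 0.63}
    - {"dx": 4.8, "dy": -7.1, "dz": 0.3, "yaw": 0.74}
    - {"dx": 5.9, "dy": -8.2, "dz": 0.3, "yaw": 0.86}

```text
time_s: 29.48
eef_pos: [595.6, -137.4, 258.1]
ee_rot: [[0.397, 0.852, -0.342], [0.9, -0.434, -0.036], [-0.179, -0.294, -0.939]]
ft_force: [-0.5, -0.2, -2.7]
finger_gap: 13.4
```

```bash
python3 -c "
from plan import *
import h as H,cv2
from station import env
for n in('top','scene'): cv2.imwrite('pics/%s16.png'%n,env.grab_frame(n)[:,:,::-1])
H.crop('pics/top16.png','pics/t16c.png',230,120,110,100,6)
H.crop('pics/scene16.png','pics/s16c.png',220,120,160,190,4)
w=[]
p,R,f,s=cur()
for i in range(1,9):
    u=min(i/6,1); w.append((-30-12*u,-28+22*u,131-4*u,min(f+.118*i,3.16)))
plan(w)"
```

```text
t 29.58 phi 2.085 lip own [-30.2 -28.3 132.8] tcp [ 595.5 -136.8  259.9] gap 13.0 F [-0.6 -1.5 -3.5] q [-0.24  0.56  0.79 -0.13  2.11  0.15]
[{"dx": 0.4, "dy": -1.8, "dz": 0.3, "yaw": 0.12}, {"dx": 0.9, "dy": -3.8, "dz": 0.4, "yaw": 0.24}, {"dx": 1.6, "dy": -5.6, "dz": 0.5, "yaw": 0.35}, {"dx": 2.5, "dy": -7.5, "dz": 0.6, "yaw": 0.47}, {"dx": 3.6, "dy": -9.2, "dz": 0.8, "yaw": 0.59}, {"dx": 4.8, "dy": -10.8, "dz": 0.9, "yaw": 0.71}, {"dx": 6.0, "dy": -12.0, "dz": 0.9, "yaw": 0.83}, {"dx": 7.2, "dy": -13.0, "dz": 0.9, "yaw": 0.94}]
end tcp [510. -16. 277.] last step 16.0
```

View pics/t16c.png

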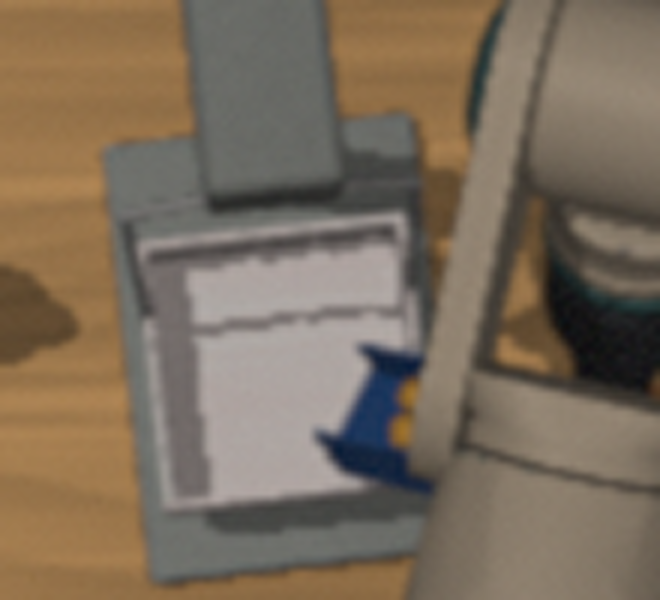

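View pics/s16c.png

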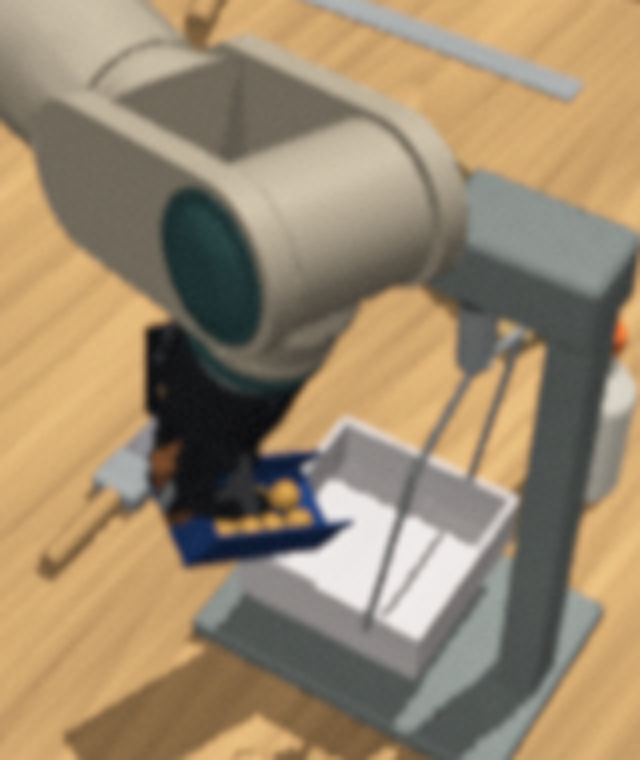

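Call:
play_rows:
  series:
    - {"dx": 0.4, "dy": -1.8, "dz": 0.3, "yaw": 0.12}
    - {"dx": 0.9, "dy": -3.8, "dz": 0.4, "yaw": 0.24}
    - {"dx": 1.6, "dy": -5.6, "dz": 0.5, "yaw": 0.35}
    - {"dx": 2.5, "dy": -7.5, "dz": 0.6, "yaw": 0.47}
    - {"dx": 3.6, "dy": -9.2, "dz": 0.8, "yaw": 0.59}
    - {"dx": 4.8, "dy": -10.8, "dz": 0.9, "yaw": 0.71}
    - {"dx": 6, "dy": -12, "dz": 0.9, "yaw": 0.83}
    - {"dx": 7.2, "dy": -13, "dz": 0.9, "yaw": 0.94}

```text
time_s: 30.25
eef_pos: [509.7, -15.6, 277.3]
ee_rot: [[0.923, 0.182, -0.34], [0.18, -0.983, -0.036], [-0.34, -0.028, -0.94]]
ft_force: [0.0, 0.3, -0.9]
finger_gap: 13.2
```

```bash
python3 -c "
from plan import *
import h as H,cv2
from station import env
for n in('top','scene'): cv2.imwrite('pics/%s17.png'%n,env.grab_frame(n)[:,:,::-1])
H.crop('pics/top17.png','pics/t17c.png',230,120,110,100,6)
H.crop('pics/scene17.png','pics/s17c.png',220,120,160,190,4)
w=[]
p,R,f,s=cur()
for i in range(1,9):
    w.append((-42,-6,127,min(f+.118*i,3.16)))
plan(w)"
```

```text
t 30.35 phi 3.022 lip own [-41.5  -4.2 128.1] tcp [509.9 -14.8 277.4] gap 12.9 F [ 0.2 -0.9 -1.1] q [-0.07  0.26  1.14 -0.07  2.08  1.28]
[{"dx": 0.1, "dy": -1.4, "dz": 0.1, "yaw": 0.12}, {"dx": 0.2, "dy": -1.7, "dz": 0.0, "yaw": 0.14}, {"dx": 0.2, "dy": -1.7, "dz": 0.0, "yaw": 0.14}, {"dx": 0.2, "dy": -1.7, "dz": 0.0, "yaw": 0.14}, {"dx": 0.2, "dy": -1.7, "dz": 0.0, "yaw": 0.14}, {"dx": 0.2, "dy": -1.7, "dz": 0.0, "yaw": 0.14}, {"dx": 0.2, "dy": -1.7, "dz": 0.0, "yaw": 0.14}, {"dx": 0.2, "dy": -1.7, "dz": 0.0, "yaw": 0.14}]
end tcp [508.   2. 277.] last step 0.0
```

View pics/t17c.png

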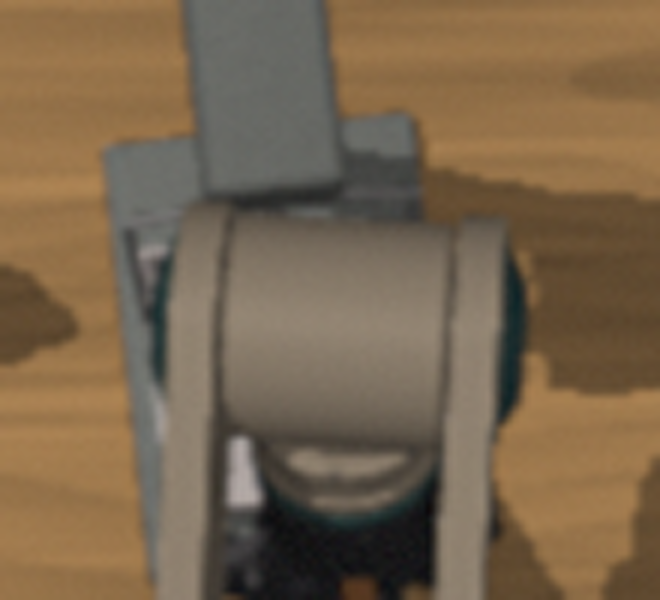

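View pics/s17c.png

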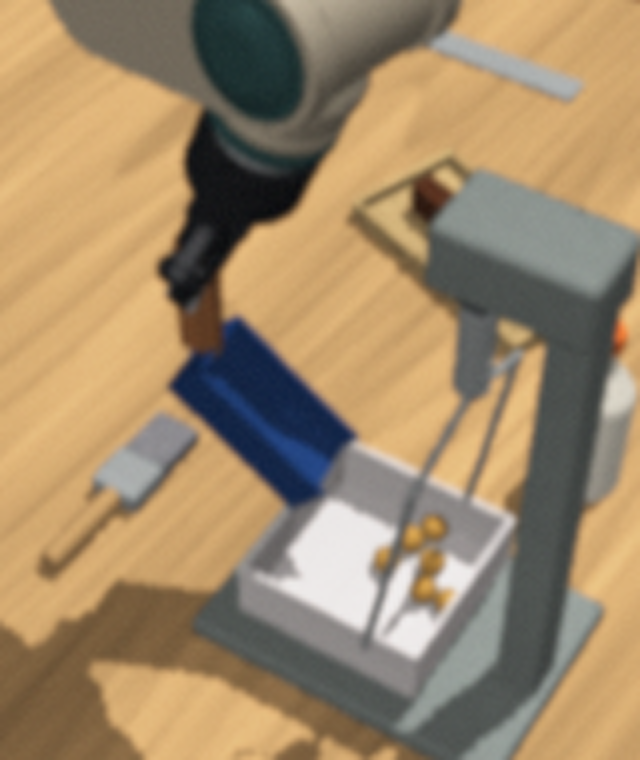

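```bash
cat >> plan.py <<'E'
def tplan(tgt,ft,rot0=0,rot1=8):
    p,R,f,s=cur(); print("t",round(s["time_s"],2),"phi",round(f,3),"tcp",p.round(1),"gap",round(s["finger_gap"],1),"F",np.round(s["ft_force"],1),"q",np.round(s["q"],2))
    d=R.T@(np.array(tgt)-p)/10; dphi=(ft-f+np.pi)%(2*np.pi)-np.pi if abs(ft-f)>3.2 else ft-f
    print("d",d.round(2),"dist",np.linalg.norm(d).round(1),"yaw",round(dphi,3))
E
python3 -c "
from plan import *
tplan((455,-20,300),2.5)"
```

```text
t 30.35 phi 3.022 tcp [509.9 -14.8 277.4] gap 12.9 F [ 0.2 -0.9 -1.1] q [-0.07  0.26  1.14 -0.07  2.08  1.28]
d [-5.93 -0.58 -0.25] dist 6.0 yaw -0.522
```

Call:
play_rows:
  series:
    - {"dx": -1, "dy": 0, "dz": 0, "yaw": 0}
    - {"dx": -2.5, "dy": 0, "dz": 0, "yaw": 0}
    - {"dx": -4, "dy": 0, "dz": 0, "yaw": 0}
    - {"dx": -5.5, "dy": -0.2, "dz": 0, "yaw": -0.06}
    - {"dx": -6.5, "dy": -0.4, "dz": 0, "yaw": -0.17}
    - {"dx": -7, "dy": -0.6, "dz": 0, "yaw": -0.29}
    - {"dx": -7, "dy": -0.6, "dz": 0, "yaw": -0.4}
    - {"dx": -7, "dy": -0.6, "dz": 0, "yaw": -0.52}

```text
time_s: 31.02
eef_pos: [444.4, -22.8, 301.9]
ee_rot: [[0.702, 0.627, -0.339], [0.656, -0.754, -0.037], [-0.278, -0.196, -0.94]]
ft_force: [-0.5, -0.1, -1.2]
finger_gap: 13.2
```

```bash
python3 -c "
from plan import *
import h as H,cv2
from station import env
cv2.imwrite('pics/s18.png',env.grab_frame('scene')[:,:,::-1])
H.crop('pics/s18.png','pics/s18c.png',250,180,120,130,5)
tplan((470,-90,290),1.55)"
```

```text
t 31.07 phi 2.486 tcp [444.5 -22.7 301.7] gap 13.6 F [-0.   0.7 -1.4] q [-0.09  0.07  1.31 -0.08  2.1   0.72]
d [-2.35  6.89  0.49] dist 7.3 yaw -0.936
```

View pics/s18c.png

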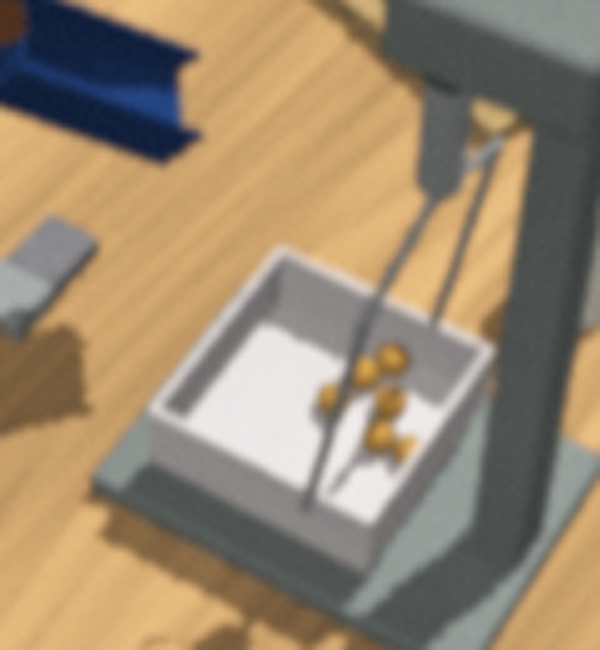

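Call:
play_rows:
  series:
    - {"dx": -0.3, "dy": 0.8, "dz": 0, "yaw": -0.11}
    - {"dx": -0.6, "dy": 1.7, "dz": 0.1, "yaw": -0.23}
    - {"dx": -0.9, "dy": 2.6, "dz": 0.2, "yaw": -0.35}
    - {"dx": -1.2, "dy": 3.5, "dz": 0.2, "yaw": -0.47}
    - {"dx": -1.5, "dy": 4.4, "dz": 0.3, "yaw": -0.59}
    - {"dx": -1.8, "dy": 5.3, "dz": 0.4, "yaw": -0.71}
    - {"dx": -2.1, "dy": 6.1, "dz": 0.4, "yaw": -0.83}
    - {"dx": -2.4, "dy": 6.9, "dz": 0.5, "yaw": -0.94}

```text
time_s: 31.73
eef_pos: [470.1, -91.7, 290.0]
ee_rot: [[-0.105, 0.935, -0.339], [0.994, 0.099, -0.037], [-0.001, -0.341, -0.94]]
ft_force: [0.0, -0.4, -1.0]
finger_gap: 13.4
```

```bash
python3 -c "
from plan import *
tplan((530,-170,230),.6)"
```

```text
t 31.73 phi 1.539 tcp [470.1 -91.7 290. ] gap 13.4 F [ 0.  -0.4 -1. ] q [-0.21  0.16  1.23 -0.12  2.08 -0.36]
d [-8.41  6.87  3.9 ] dist 11.5 yaw -0.939
```

Call:
play_rows:
  series:
    - {"dx": -1, "dy": 0.9, "dz": 0.5, "yaw": -0.12}
    - {"dx": -2, "dy": 1.7, "dz": 1, "yaw": -0.24}
    - {"dx": -3.1, "dy": 2.6, "dz": 1.5, "yaw": -0.36}
    - {"dx": -4.2, "dy": 3.5, "dz": 2, "yaw": -0.48}
    - {"dx": -5.3, "dy": 4.4, "dz": 2.5, "yaw": -0.6}
    - {"dx": -6.4, "dy": 5.2, "dz": 3, "yaw": -0.72}
    - {"dx": -7.4, "dy": 6, "dz": 3.5, "yaw": -0.83}
    - {"dx": -8.4, "dy": 6.9, "dz": 3.9, "yaw": -0.94}

```text
time_s: 32.4
eef_pos: [530.6, -171.3, 229.2]
ee_rot: [[-0.82, 0.461, -0.34], [0.502, 0.864, -0.036], [0.277, -0.2, -0.94]]
ft_force: [-0.6, 1.2, -0.9]
finger_gap: 13.1
```

```bash
python3 -c "
from plan import *
tplan((565,-192,120),0)"
```

```text
t 32.4 phi 0.593 tcp [ 530.6 -171.3  229.2] gap 13.1 F [-0.6  1.2 -0.9] q [-0.31  0.39  1.08 -0.15  1.99 -1.4 ]
d [-6.88  1.99  9.17] dist 11.6 yaw -0.593
```

Call:
play_rows:
  series:
    - {"dx": -1.1, "dy": 0.3, "dz": 1.5, "yaw": -0.11}
    - {"dx": -2.3, "dy": 0.7, "dz": 3, "yaw": -0.22}
    - {"dx": -3.5, "dy": 1, "dz": 4.6, "yaw": -0.34}
    - {"dx": -4.7, "dy": 1.4, "dz": 6.2, "yaw": -0.45}
    - {"dx": -5.8, "dy": 1.7, "dz": 7.8, "yaw": -0.54}
    - {"dx": -6.6, "dy": 1.9, "dz": 8.8, "yaw": -0.59}
    - {"dx": -6.9, "dy": 2, "dz": 9.2, "yaw": -0.59}
    - {"dx": -6.9, "dy": 2, "dz": 9.2, "yaw": -0.59}

```text
time_s: 33.07
eef_pos: [564.8, -192.6, 117.9]
ee_rot: [[-0.937, -0.071, -0.342], [-0.063, 0.997, -0.035], [0.344, -0.012, -0.939]]
ft_force: [-0.3, 1.3, -1.8]
finger_gap: 13.2
```

```bash
python3 -c "
from plan import *
import h as H,cv2
from station import env
cv2.imwrite('pics/s19.png',env.grab_frame('scene')[:,:,::-1])
H.crop('pics/s19.png','pics/s19c.png',150,160,210,150,3.8)
p,R,f,s=cur(); S=R@RSt; print('scoop z',S[:,2].round(3),'origin',(p+R@O_t).round(1))
tplan((562.7,-191,70.5),0)"
```

```text
scoop z [-0.004  0.003  1.   ] origin [ 466.7 -199.4   50.4]
t 33.12 phi 0.005 tcp [ 565.1 -192.5  119.4] gap 13.4 F [ 0.1  0.9 -0.8] q [-0.33  0.57  1.06 -0.15  1.83 -1.98]
d [-1.46  0.22  4.67] dist 4.9 yaw -0.005
```

View pics/s19c.png

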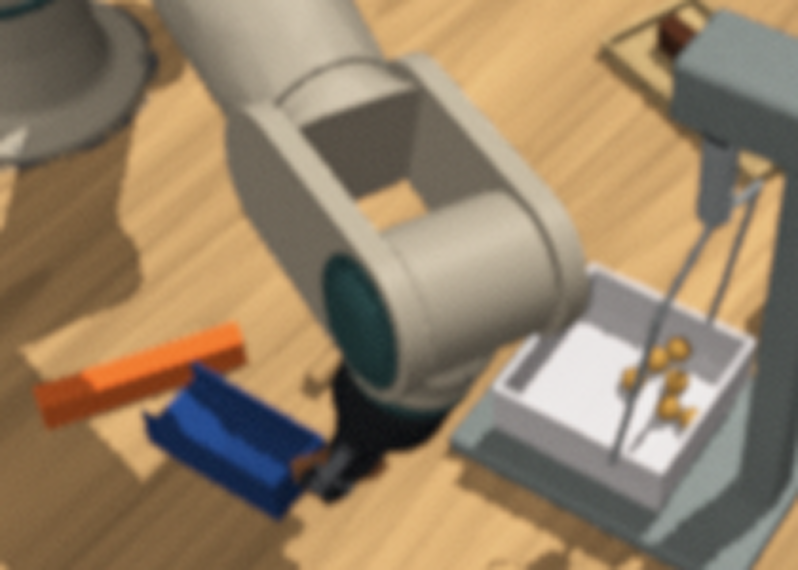

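Call:
play_rows:
  series:
    - {"dx": -0.3, "dy": 0, "dz": 0.9, "yaw": 0}
    - {"dx": -0.6, "dy": 0.1, "dz": 1.9, "yaw": 0}
    - {"dx": -0.9, "dy": 0.1, "dz": 2.9, "yaw": 0}
    - {"dx": -1.2, "dy": 0.2, "dz": 3.8, "yaw": 0}
    - {"dx": -1.4, "dy": 0.2, "dz": 4.4, "yaw": 0}
    - {"dx": -1.5, "dy": 0.2, "dz": 4.7, "yaw": 0}
    - {"dx": -1.5, "dy": 0.2, "dz": 4.7, "yaw": 0}
    - {"dx": -1.5, "dy": 0.2, "dz": 4.7, "yaw": 0}

```text
time_s: 33.78
eef_pos: [563.2, -191.3, 70.3]
ee_rot: [[-0.938, -0.071, -0.34], [-0.062, 0.997, -0.036], [0.342, -0.013, -0.94]]
ft_force: [0.4, 0.1, -1.3]
finger_gap: 13.1
```

```bash
python3 -c "
from plan import *
p,R,f,s=cur(); S=R@RSt; print('scoop z',S[:,2].round(3),'origin',(p+R@O_t).round(1))
tplan((562.7,-191,69.5),0)"
```

```text
scoop z [-0.005  0.004  1.   ] origin [ 464.8 -198.3    1.2]
t 33.78 phi 0.005 tcp [ 563.2 -191.3   70.3] gap 13.1 F [ 0.4  0.1 -1.3] q [-0.33  0.61  1.11 -0.15  1.74 -1.97]
d [0.02 0.03 0.09] dist 0.1 yaw -0.005
```

Release and back off along the tool axis.

Call:
play_rows:
  series:
    - {"dx": 0, "dy": 0, "dz": 0.1, "yaw": 0}
    - {"dx": 0, "dy": 0, "dz": 0.1, "yaw": 0}
    - {"dx": 0, "dy": 0, "dz": 0.1, "yaw": 0}
    - {"dx": 0, "dy": 0, "dz": 0.1, "yaw": 0}
    - {"dx": 0, "dy": 0, "dz": 0.1, "yaw": 0}
    - {"dx": 0, "dy": 0, "dz": -0.5, "yaw": 0}
    - {"dx": 0, "dy": 0, "dz": -1.5, "yaw": 0}
    - {"dx": 0, "dy": 0, "dz": -3, "yaw": 0}
  gripper: -0.2

```text
time_s: 34.45
eef_pos: [573.1, -190.0, 98.5]
ee_rot: [[-0.937, -0.071, -0.342], [-0.062, 0.997, -0.036], [0.343, -0.012, -0.939]]
ft_force: [0.4, 0.1, -0.7]
finger_gap: 51.6
```

Call:
play_rows:
  series:
    - {"dx": 0, "dy": 0, "dz": -2, "yaw": 0}
    - {"dx": 0, "dy": 0, "dz": -4, "yaw": 0}
    - {"dx": 0, "dy": 0, "dz": -6, "yaw": 0}
    - {"dx": 0, "dy": 0, "dz": -8, "yaw": 0}
    - {"dx": 0, "dy": 0, "dz": -10, "yaw": 0}
    - {"dx": 2, "dy": 0, "dz": -11, "yaw": 0}
    - {"dx": 5, "dy": 0, "dz": -11, "yaw": 0}
    - {"dx": 8, "dy": 0, "dz": -11, "yaw": 0}

```text
time_s: 35.12
eef_pos: [535.6, -191.0, 230.7]
ee_rot: [[-0.938, -0.072, -0.34], [-0.063, 0.997, -0.036], [0.342, -0.013, -0.94]]
ft_force: [0.3, -0.1, -0.1]
finger_gap: 51.3
```

Call:
play_rows:
  series:
    - {"dx": 4, "dy": 0, "dz": 0, "yaw": 0}
    - {"dx": 8, "dy": 0, "dz": 0, "yaw": 0}
    - {"dx": 12, "dy": 0, "dz": 0, "yaw": 0}
    - {"dx": 16, "dy": 0, "dz": 0, "yaw": 0}
    - {"dx": 20, "dy": 0, "dz": 0, "yaw": 0}
    - {"dx": 22, "dy": 0, "dz": 0, "yaw": 0}
    - {"dx": 22, "dy": 0, "dz": 0, "yaw": 0}
    - {"dx": 22, "dy": 0, "dz": 0, "yaw": 0}

```text
time_s: 35.78
eef_pos: [329.2, -204.9, 307.6]
ee_rot: [[-0.939, -0.071, -0.337], [-0.062, 0.997, -0.038], [0.339, -0.015, -0.941]]
ft_force: [0.5, -0.6, -1.2]
finger_gap: 50.8
```

```bash
python3 -c "
from plan import *
import h as H,cv2
from station import env
for n in('top','scene'): cv2.imwrite('pics/%s20.png'%n,env.grab_frame(n)[:,:,::-1])
H.crop('pics/top20.png','pics/t20c.png',140,100,240,170,3.3)
H.crop('pics/scene20.png','pics/s20c.png',150,150,240,180,3.3)
for l in ('pan_in','knob0_center'):
  for n in ('scene','top'):
    E=np.array(env.calibration(n)['extrinsics'])
    for d in env.boxes_of(l,n)[:8]: print(l,n,round(d['score'],2),own((np.linalg.inv(E)@np.r_[d['point'],1])[:3]).round(0))
tplan((400,-150,250),0)"
```

```text
pan_in scene 0.73 [11. -5. 57.]
pan_in top 0.91 [ 7. -5. 38.]
knob0_center scene 0.42 [ 71. -12.  70.]
t 36.08 phi 0.003 tcp [ 329.9 -204.7  305.2] gap 51.3 F [ 0.   0.2 -1.1] q [-0.52 -0.13  1.5  -0.23  2.05 -2.23]
d [-8.82  5.01  2.59] dist 10.5 yaw -0.003
```

View pics/t20c.png

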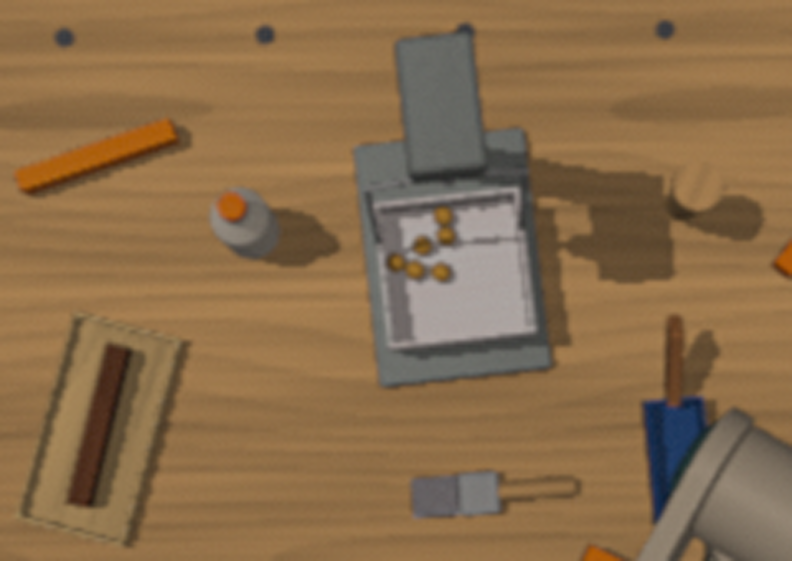

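View pics/s20c.png

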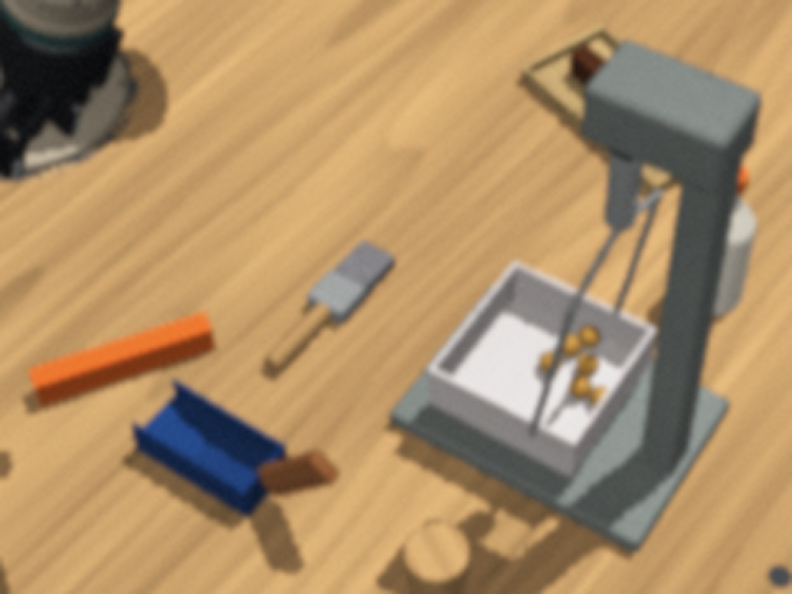

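```bash
python3 -c "
from station import env
env.close_job(); print(env.sense()['time_s'])"
```

```text
the job is handed in; nothing more can be done
the job is handed in; nothing more can be done
```

The job is done and was handed in at about 36 s of the 72 s allowed; the interface gave no verdict.

**What I did**
- I lifted the dark offcut off the pan, laid it flat in the plywood tray and let go.
- The move commands cannot tilt the gripper. I first set the scoop down turned round on the bench, then got about 20° of lean by commanding positions out of reach close to the base.
- With the gripper leaning, a half turn about its own axis pitched the scoop about 40° nose-down over the pan.
- I turned the scoop back, stood it empty and level on the bench, released it and moved clear. It stands about 160 mm from its first spot and faces the robot.

**What the last checks showed**
- **Knobs:** both camera views show all six in the pan and none in the scoop. The wrist force also fell from about 3.5 N to 1.1 N, which is the empty scoop.
- **Pan:** the detector put the pan floor at about 38 mm above the bench in the top view, against 63 mm at the start, which fits a pan on its stop. The detector's scene-view reading was 57 mm, down from 80 mm. The joint value itself cannot be read, so this is inferred.
- **Offcut:** it lies flat in the tray, with its centre within a few mm of the tray's middle.
- **Scoop:** by eye it stands upright in the last scene picture. Just before release its computed tilt was below 0.01 rad and its height 1 mm.
- **Bystanders:** I saw no movement of the glue bottle, leg or brush in the pictures, but I did not measure them.
- **Weak check:** the knob detector found only one knob, with a low score, so the count of six rests on my reading of the pictures.

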